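Turn a brake pad over on the flip ramp and box it

ROBOT

A 7-joint arm with a two-finger parallel gripper is mounted at the origin on the work surface. World frame = base frame: x ahead of the robot, y to its left, z up, the work surface at z = 0. Lengths are in m, angles in rad, forces in N, time in s.
With the tool pointing down it reaches from about 0.4 to 0.85 m from the base axis. Payload 10.4 kg.
Tool frame: the origin (TCP) lies at the centre of the arm's flange, where the gripper is bolted on; the fingertips stand 182 mm ahead of it and the grasp point (between the pads) lies 164 mm ahead of it (r.hold_point_z is the distance from the TCP to the grasp point, in m); z points along the fingers, y is the direction in which the jaws open and shut (so a half turn about z gives the same grasp; the last joint's range is limited). The gripper opens to 87 mm and grips with 3 to 60 N. Pads are 19 mm wide; open, the fingers measure 117 mm over their backs; the gripper's body (75 mm by 190 mm) begins 51 mm behind the grasp point.
Start: joints at [1.164, 0.332, -0.065, 1.46, 0.022, 1.35, -0.088], TCP at [0.234, -0.58, 0.405] pointing down, gripper open.
Joint ranges: [-2.6, 2.6], [-0.5, 2.12], [-1.47, 1.34], [0.16, 2.42], [-1.27, 4.41], [0.06, 2.06], [-2.6, 2.6]. Speed limits (rad/s): [2.22, 2.22, 2.79, 2.79, 3.14, 3.14, 3.14].

INTERFACE

Orientations are given as a unit quaternion [x, y, z, w].
In Python, from bench import r, cams, job gives the robot as it stands.
- The arm moves only by the tool carry_out, never from a script. Its argument "rows" is a list of rows, each an object with "jaw": the finger opening in m, from 0 to 0.087; "delta_pos": the shift along the tool's x, y, z in m, a list of three; "yaw": the turn about the tool's z in degrees. A call has 1 to 10 rows; each row shifts and turns the commanded pose from where the row before left it, along the tool's axes as they then stand; what a row does not reach is not made up. A row lasts 1/10 s, in which the tool goes at most 50 mm and 8.59 degrees, less where a joint would pass 70% of its speed; a pose out of reach is approached as far as the arm can. A call is refused whole if a number of a shift passes 0.05 or a number of a turn 8.59, either way. A call with a gripper value outside its range is refused whole. The fingers move at their own pace and stop on an object; "grip_force" is the grip in N (left out, the last holds). Time passes only in rows, so rows that do not move let the fingers close. It gives the time, the measured TCP pose, the force and the opening at its end, in the units of the state.
- r.read_state(): the state, without advancing time (a new reading comes with each control period).
- cams.camera(name): name is "scene" or "top"; returns a dict with "img" (384x512x3 uint8, blue, green, red), "mtx" (3x3 intrinsics, pixels), "k1" (the pictures are not rectified: a ray, as slopes to the right and down, at radius r is drawn at 1 + k1 r^2 times it, then the intrinsics apply), "R" (3x3) and "t" (3): a world point X has camera coordinates R X + t. Camera axes: x right, y down, z forward; pixel columns grow to the right and rows downward; lengths in m; the calibration is good to about 2 mm. A picture is of the moment at which its call begins. There is no depth.
- job.close_job(): hands the job in, once; it reports no verdict.
Trained networks look in the newest picture that a camera, given by its name, has taken for a name from the list of things; names that differ only in an ending like _2 or _b are one class to them, and where a whole thing is asked for, a point or a joint stands for the part that bears it (a point fixed in the world has none). Each returns a list of dicts, best first, with "confidence" (0 to 1); they miss things now and then, are a little off and sometimes report something else, mostly with a low value. They report only what shows in the picture. A call takes as long as a camera call. They do not tell look-alikes from the thing itself.
- cams.boxes_of(camera, query): "rect" ([centre column, centre row, width, height] as shares, 0 to 1, of the picture: columns of its width, rows of its height, round what is visible of it).
- cams.outline_of(camera, query): "pixels" (384x512 bool, what is visible of it) and "rect" ([centre column, centre row, width, height] as shares, 0 to 1, of the picture: columns of its width, rows of its height, round what is visible of it).
The state is a dict: "time": time; "joint_positions": joint angles; "joint_vel": joint speeds; "joint_torque": joint torques, N m; "ee_pos": TCP position; "eef_rot": TCP orientation; "ft_force": force on the tool from outside, world axes, zero at the start; "torque": the same for the moment, N m; "width": finger opening in m.
Only numpy, scipy, OpenCV 4.12 (cv2) and the standard library are available. Lean on these libraries where they do the work, as an engineer would, in place of code of your own. Each camera call takes 0.05 s, during which the arm holds its last target.

TASK

Pick up the brake pad, which lies lining down, and drop it half over the high edge of the flip ramp so that the ramp (not the gripper) turns it over and it comes to rest on the counter, beyond the ramp's upright face, with its dark lining up. Then push the standing carton high on its open side so that it topples onto its closed back, and lower the pad (do not drop it) lengthways into the carton, flat on the bottom with its lining still up. Let go, and leave everything else on the counter where it is.

Things in the scene. Friction and masses are not known exactly. Their poses are not given: they have to be found in the camera images.
- pad: Brake pad: steel plate 150 x 56 x 6 mm (x, y, z), a 20 mm wide ear at each end (166 mm overall), on one face a dark lining 144 x 48 x 9 mm slotted across its middle; 15 mm thick, 0.5 kg. Origin at its centre, 7.5 mm above what it lies on. z points out of the bare steel face: up at the start (lining down), down once turned. Grip the plate's long edges, 56 mm apart.
- ramp: Flip ramp of aluminium sheet, fixed: two cheeks 44 mm wide with a clear 106 mm gap between (194 mm overall in y), joined by a 5 mm high bar at the -x end. Origin on the counter, midway, straight under the high edges, which lie along y, 90 mm up. From there the slopes fall to -x (140 mm long on the counter) and upright faces drop plumb, looking to +x. +x points away from the robot.
- ramp_crest (a point): Middle of the line of the high edges, in the gap, 90 mm up; ramp's axes. A pad let go level, lengthways along y over both cheeks, centre 8 to 15 mm to +x of this line, underside 10 to 30 mm above it, turns over and lands lining up, centre 30 to 75 mm to +x of the line, roughly along y. Fingers can then straddle its middle: the ramp-side finger goes down in the gap.
- carton: Open cardboard carton, 220 mm long (y), 150 mm tall (z), 45 mm deep (x), walls 6 mm, 0.25 kg, loose, standing on a long edge. Origin at the centre of its underside. Open face looks to -x (at the start towards the robot), closed back to +x. Pushed 25 to 50 mm towards +x at its top it tips over the back's lower edge and falls by itself on its back, open face up (x down); it may slide some mm.
- carton_floor (a point): Centre of the carton's inner bottom (inner face of its closed back): 16.5 mm to +x and 75 mm to +z of the carton's origin, carton's axes. Inside it measures 208 mm (y) by 138 mm (z), 39 mm deep. When the carton lies on its back this point is 6 mm above the counter.
- wrench: steel open-ended wrench lying flat, 160 mm long; leave it in place. Origin at its underside.
- filter: white oil filter, upright cylinder 72 mm across and 85 mm tall; leave it in place. Origin at its underside.
- grease: grey grease jar with black cap, 76 mm across and 80 mm tall; leave it in place. Origin at its underside.
- oil: blue oil bottle, 84 mm across and 200 mm tall; leave it in place. Origin at its underside.
- plugbox: small closed cardboard box, 60 x 100 x 50 mm; leave it in place. Origin at its underside.
- bearing: steel bearing ring lying flat, 62 mm across, 18 mm tall; leave it in place. Origin at its underside.
Things that resemble listed ones, but are neither listed nor needed, are in the scene too. Of the things shaped like the carton, the cardboard one is meant.

How it is judged:
By the outcome, as a careful person would: the job done as asked, in the order asked, and still so for the second after the job is handed in, with the robot touching nothing.
It also fails if it takes over 70 s, if anything falls off the work surface, if the arm or the gripper's body presses on something with over 40 N, if the wrist force passes 120 N, or if a joint passes its speed limit or range.

## Working session

There is one attempt and no reset: what is moved stays moved. The work goes in short steps, Python scripts to look and compute and a tool call to move; the robot and the scene stay as the last step left them, time stands still between calls to the robot, and variables do not carry over. Pictures are saved under pics/ and viewed, and the job is handed in when it is done.

Besides the shell and the picture viewer there is one more tool, called after "Emit:" by a JSON object that holds its "method" and its "body", one argument or row to a line. carry_out: Moves the arm, as the interface text tells. Its arguments: {"type":"object","properties":{"rows":{"type":"array"},"grip_force":{"type":"number"}},"required":["rows"]}

```bash
ls; mkdir -p pics; python3 - <<'E'
from bench import r,cams,job
import cv2
s=r.read_state(); print({k:(v if not hasattr(v,'round') else v.round(4) if hasattr(v,'shape') else v) for k,v in s.items()}, r.hold_point_z)
for n in("scene","top"):
    c=cams.camera(n); cv2.imwrite(f"pics/{n}0.png",cv2.resize(c["img"],None,fx=1.5,fy=1.5,interpolation=cv2.INTER_CUBIC)); print(n,c["mtx"],c["k1"],c["R"],c["t"])
    for q in("pad","ramp","carton","wrench","filter","grease","oil","plugbox","bearing"):
        print(q,[( [round(float(x),3) for x in b["rect"]],round(float(b["confidence"]),2)) for b in cams.boxes_of(n,q)])
E
```

```text
pics
{'time': 0.0, 'joint_positions': array([ 1.1644,  0.3329, -0.0647,  1.461 ,  0.0216,  1.3499, -0.0885]), 'joint_vel': array([-0.0013,  0.0006, -0.0013, -0.0015,  0.0026, -0.0005,  0.0004]), 'joint_torque': array([-0.00000e+00, -6.23249e+01,  2.47000e-02, -3.89902e+01,
       -6.14000e-02,  3.97000e-02,  2.00000e-04]), 'ee_pos': array([ 0.234 , -0.5794,  0.4039]), 'eef_rot': array([ 9.816e-01,  1.907e-01, -2.000e-04, -7.000e-04]), 'ft_force': array([-0.3932,  0.0007, -0.2308]), 'torque': array([ 0.0077, -0.0151,  0.0589]), 'width': 0.08695953637570779} 0.1635
scene [[388.35118276   0.         253.50842989]
 [  0.         388.35118276 189.84910149]
 [  0.           0.           1.        ]] -0.1022892990969559 [[ 0.00275728  0.9998552   0.01679196]
 [ 0.76662253  0.00866857 -0.64203953]
 [-0.64209212  0.01464338 -0.76648762]] [-0.10830902 -0.32232452  1.70388694]
pad [([0.45, 0.577, 0.04, 0.107], 0.66), ([0.427, 0.469, 0.029, 0.082], 0.53)]
ramp [([0.289, 0.473, 0.122, 0.084], 0.94), ([0.432, 0.467, 0.024, 0.067], 0.26)]
carton [([0.582, 0.359, 0.123, 0.118], 0.68), ([0.721, 0.398
[... 532 characters left out ...]
410720e-04]
 [-9.98659724e-01 -1.70517074e-02 -4.88671225e-02]
 [ 4.88625369e-02  6.85697984e-04 -9.98805277e-01]] [0.09955099 0.49138507 1.1252139 ]
pad [([0.563, 0.432, 0.038, 0.151], 0.9)]
ramp [([0.783, 0.607, 0.162, 0.149], 0.77)]
carton [([0.368, 0.541, 0.177, 0.089], 0.8), ([0.2, 0.67, 0.186, 0.152], 0.78), ([0.377, 0.773, 0.169, 0.125], 0.56), ([0.623, 0.236, 0.053, 0.073], 0.46)]
wrench [([0.587, 0.6, 0.038, 0.137], 0.76), ([0.718, 0.238, 0.071, 0.108], 0.75)]
filter [([0.534, 0.234, 0.048, 0.088], 0.96)]
grease [([0.623, 0.23, 0.057, 0.074], 0.56)]
oil [([0.718, 0.244, 0.073, 0.108], 0.63)]
plugbox [([0.457, 0.246, 0.081, 0.063], 0.84)]
bearing [([0.573, 0.304, 0.034, 0.054], 0.7)]
```

View pics/scene0.png

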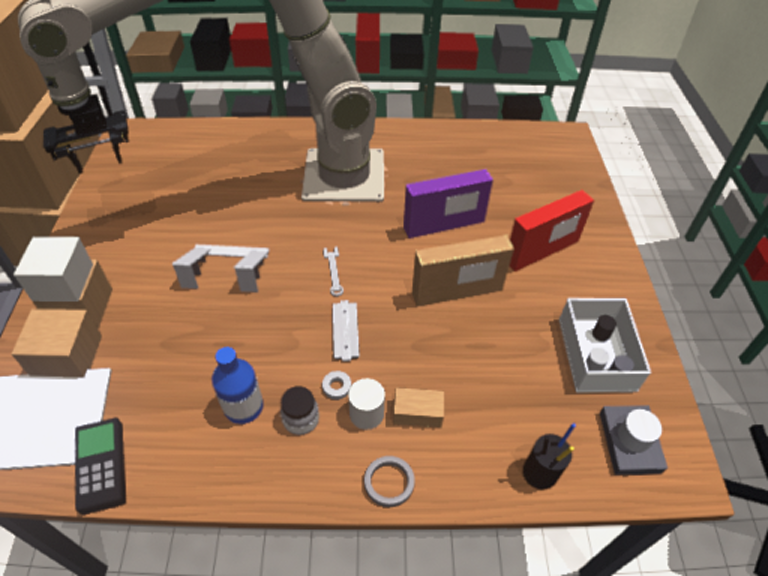

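View pics/top0.png

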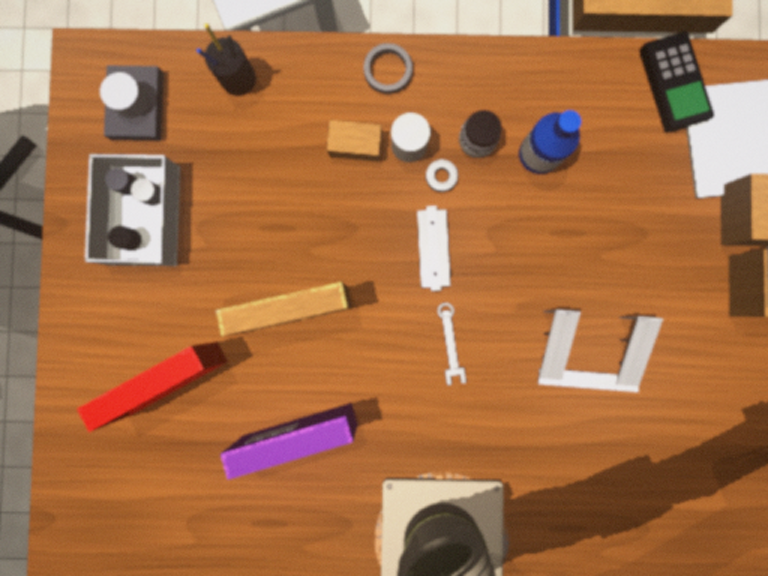

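The cardboard carton is at scene (463,270) and top (282,309) in the enlarged views. The purple one at top (288,442) and the red one at top (150,388) are look-alikes by colour. Next I confirm it in a crop and fit the poses to the outlines.

```bash
cat > h.py <<'E'
import numpy as np, cv2
from scipy.optimize import minimize
def box(x0,x1,y0,y1,z0,z1): return np.array([[x,y,z] for x in(x0,x1) for y in(y0,y1) for z in(z0,z1)],float)
def prism(y0,y1): return np.array([[x,y,z] for y in(y0,y1) for x,z in((0,0),(0,.09),(-.14,0),(-.14,.005))],float)
PARTS={"pad":[box(-.075,.075,-.028,.028,.0015,.0075),box(-.083,.083,-.010,.010,.0015,.0075),box(-.072,.072,-.024,.024,-.0075,.0015)],
"padup":[box(-.075,.075,-.028,.028,-.0075,-.0015),box(-.083,.083,-.010,.010,-.0075,-.0015),box(-.072,.072,-.024,.024,-.0015,.0075)],
"ramp":[prism(.053,.097),prism(-.097,-.053),box(-.14,-.12,-.097,.097,0,.005)],
"carton":[box(-.0225,.0225,-.11,.11,0,.15)]}
def proj(c,P):
    q=P@np.asarray(c["R"]).T+np.asarray(c["t"]); s=q[:,:2]/q[:,2:]
    s=s*(1+c["k1"]*(s**2).sum(1,keepdims=True)); K=c["mtx"]
    return np.c_[s[:,0]*K[0,0]+K[0,2], s[:,1]*K[1,1]+K[1,2]]
def ray(c,u,v,z):
    K=c["mtx"]; d=np.array([(u-K[0,2])/K[0,0],(v-K[1,2])/K[1,1]]); s=d.copy()
    for _ in range(20): s=d/(1+c["k1"]*(s@s))
    R=np.asarray(c["R"]);t=np.asarray(c["t"]); o=-R.T@t; w=R.T@np.r_[s,1]; return o+w*(z-o[2])/w[2]
def pose(P,p,z0):
    a=p[2]; return P@np.array([[np.cos(a),np.sin(a),0],[-np.sin(a),np.cos(a),0],[0,0,1]])+[p[0],p[1],z0]
def render(c,parts,p,z0,S=4):
    m=np.zeros((384*S,512*S),np.uint8)
    for P in parts:
        h=cv2.convexHull(((proj(c,pose(P,p,z0))+.5)*S-.5).astype(np.float32))
        cv2.fillConvexPoly(m,np.round(h*16).astype(np.int32),1,shift=4)
    return cv2.resize(m.astype(np.float32),(512,384),interpolation=cv2.INTER_AREA)
def fit(cs,masks,parts,p0,z0=0):
    W=.05
    def f(q):
        p=np.array([q[0]*W,q[1]*W,q[2]])+p0; e=0
        for c,m in zip(cs,masks):
            r_=render(c,parts,p,z0); e+=1-np.minimum(r_,m).sum()/np.maximum(r_,m).sum()
        return e
    s=minimize(f,np.zeros(3),method="Nelder-Mead",options=dict(initial_simplex=[[0,0,0],[.3,0,0],[0,.3,0],[0,0,.2]],xatol=1e-3,fatol=1e-5))
    return np.array([s.x[0]*W,s.x[1]*W,s.x[2]])+p0, s.fun
def draw(img,c,parts,p,z0,col=(0,255,0),S=1.5):
    for P in parts:
        h=cv2.convexHull(((proj(c,pose(P,p,z0))+.5)*S-.5).astype(np.float32)); cv2.polylines(img,[np.round(h).astype(np.int32)],True,col,1)
E
python3 - <<'E'
from bench import r,cams,job
from h import *
C={n:cams.camera(n) for n in("scene","top")}
s0={"pad":(345,330),"ramp":(222,265),"carton":(463,270)}; t0={"pad":(433,248),"ramp":(600,350),"carton":(282,309)}
hz={"pad":.015,"ramp":.04,"carton":.15}
im={n:cv2.resize(C[n]["img"],None,fx=1.5,fy=1.5,interpolation=cv2.INTER_CUBIC) for n in C}
raw={n:im[n].copy() for n in C}
for q in s0:
    ms=[];cs=[]
    for n,pt in(("scene",s0[q]),("top",t0[q])):
        o=cams.outline_of(n,q); best=None
        for b in o:
            x,y=b["rect"][0]*768,b["rect"][1]*576; d=np.hypot(x-pt[0],y-pt[1])
            if d<35 and (best is None or d<best[0]): best=(d,b)
        if best is None: print(q,n,"missed",[ (b["rect"],b["confidence"]) for b in o]); continue
        ms.append(best[1]["pixels"].astype(np.float32)); cs.append(C[n]); print(q,n,best[1]["confidence"],ms[-1].sum())
    x=ray(C["top"],t0[q][0]/1.5,t0[q][1]/1.5,hz[q])
    best=None
    for a0 in ([np.pi*0,.3,-.3] if q!="pad" else [0.,.2,-.2]):
        z0=.0075 if q=="pad" else 0
        R=fit(cs,ms,PARTS[q],np.array([x[0],x[1],a0]),z0)
        if best is None or R[1]<best[1]: best=R
    print(q,best)
    for c,m in zip(cs,ms): print("  single",fit([c],[m],PARTS[q],best[0],z0))
    for n in C: draw(im[n],C[n],PARTS[q],best[0],z0)
cv2.imwrite("pics/fits.png",im["scene"]);cv2.imwrite("pics/fitt.png",im["top"])
a=cv2.resize(raw["scene"][160:320,380:600],(660,480));cv2.imwrite("pics/cart.png",a)
E
```

```text
pad scene 0.9 636.0
pad top 0.6 1004.0
pad (array([0.56370118, 0.02576581, 0.05981736]), np.float64(0.13706707954406738))
  single (array([0.55990509, 0.0252298 , 0.05167527]), np.float64(0.043486595153808594))
  single (array([0.56587703, 0.02621507, 0.0616387 ]), np.float64(0.050838351249694824))
ramp scene 0.67 937.0
ramp top 0.89 1936.0
ramp (array([ 0.43935334, -0.28846039, -0.05197045]), np.float64(0.4841567277908325))
  single (array([ 0.43867095, -0.28841915, -0.01242482]), np.float64(0.19665861129760742))
  single (array([ 0.43995088, -0.28863594, -0.05820964]), np.float64(0.2694687843322754))
carton scene 0.77 2288.0
carton top missed [([0.3762, 0.771, 0.1703, 0.1315], 0.77), ([0.1962, 0.6714, 0.19, 0.1526], 0.71)]
carton (array([0.43557194, 0.29519436, 0.24632219]), np.float64(0.04193633794784546))
  single (array([0.43557194, 0.29519436, 0.24632219]), np.float64(0.04193633794784546))
```

View pics/fits.png

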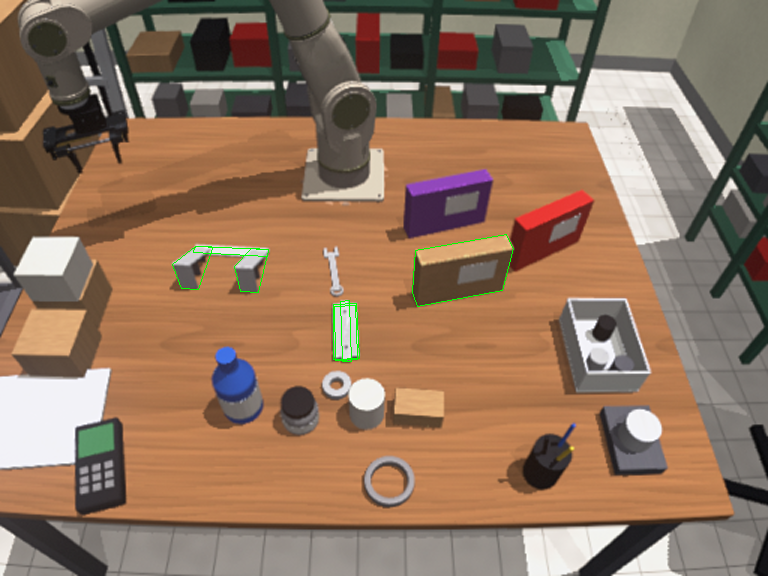

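View pics/fitt.png

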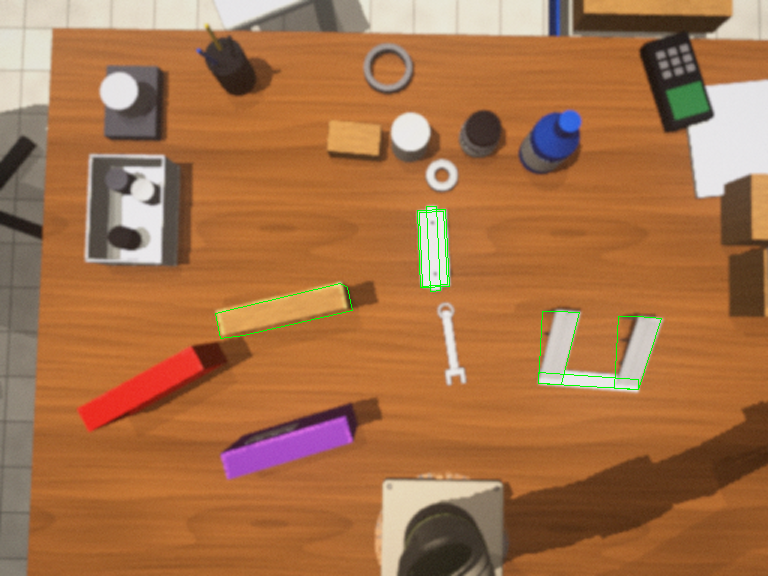

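View pics/cart.png

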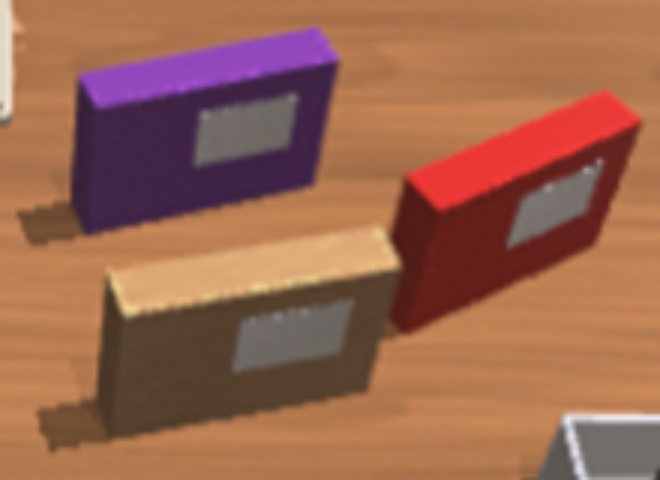

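Picture check: the green fits lie well on the pad (scene 345,330; top 433,248) and on the cardboard carton. That carton has bare cardboard sides and its closed, labelled back faces the scene camera, so its open side faces the robot. The ramp model is off because the cheeks are open sheet; I'll refit it as sheets.

```bash
cat >> h.py <<'E'
def q4(pts): return np.array(pts,float)
def sheet(y0,y1): return [q4([[0,y0,.09],[0,y1,.09],[-.14,y0,0],[-.14,y1,0]]),q4([[0,y0,.09],[0,y1,.09],[0,y0,0],[0,y1,0]])]
PARTS["ramp"]=sheet(.053,.097)+sheet(-.097,-.053)+[box(-.14,-.12,-.097,.097,0,.005)]
from scipy.spatial.transform import Rotation as Rot
def plan(s,xyz=None,ang=None):
    """delta in current tool axes, then yaw deg (tool z), from measured pose. ang: world angle (rad) of tool x"""
    R=Rot.from_quat(s["eef_rot"]).as_matrix(); a=np.arctan2(R[1,0],R[0,0])
    d=R.T@(np.array(xyz)-s["ee_pos"]) if xyz is not None else None
    out=dict(pos=np.round(s["ee_pos"],4),ang=round(a,4),tilt_deg=round(float(np.degrees(np.arccos(-R[2,2]))),2))
    if d is not None: out["delta"]=np.round(d,4)
    if ang is not None: out["yaw_deg"]=round(float(-np.degrees((ang-a+np.pi)%(2*np.pi)-np.pi)),2)
    return out
E
python3 - <<'E'
from bench import r,cams,job
from h import *
C={n:cams.camera(n) for n in("scene","top")}
im={n:cv2.resize(C[n]["img"],None,fx=1.5,fy=1.5,interpolation=cv2.INTER_CUBIC) for n in C}
ct={"pad":(.563,.026,.06,.0075,(.45,.577),(.563,.432)),"ramp":(.44,-.288,-.05,0,(.289,.47),(.783,.607)),"carton":(.436,.295,.246,0,(.60,.469),(.368,.541))}
for q,(x,y,a,z0,sp,tp) in ct.items():
    ms=[];cs=[]
    for n,pt in(("scene",sp),("top",tp)):
        for b in cams.outline_of(n,q):
            if np.hypot(b["rect"][0]-pt[0],b["rect"][1]-pt[1])<.05:
                cs.append(C[n]);ms.append(b["pixels"].astype(np.float32));break
        else: print(q,n,"missed")
    R=fit(cs,ms,PARTS[q],np.array([x,y,a]),z0);print(q,R)
    for c,m in zip(cs,ms): print("  single",fit([c],[m],PARTS[q],R[0],z0))
    for n in C: draw(im[n],C[n],PARTS[q],R[0],z0)
cv2.imwrite("pics/ramp1.png",np.hstack([cv2.resize(im["scene"][220:320,150:290],(390,300)),cv2.resize(im["top"][295:405,520:680],(400,300))]))
s=r.read_state(); print(plan(s,[.563,.026,.30],.06))
E
```

```text
pad (array([0.56285197, 0.02547931, 0.06083566]), np.float64(0.10798478126525879))
  single (array([0.56066566, 0.02485941, 0.05286284]), np.float64(0.03298306465148926))
  single (array([0.56476762, 0.02605196, 0.06786039]), np.float64(0.03937715291976929))
ramp (array([ 0.44085195, -0.28704761, -0.04449788]), np.float64(0.31141215562820435))
  single (array([ 0.44178965, -0.28492429, -0.03900519]), np.float64(0.18891453742980957))
  single (array([ 0.44071247, -0.28714787, -0.04458166]), np.float64(0.1135895848274231))
carton (array([0.4399507 , 0.29527111, 0.24159325]), np.float64(0.10760223865509033))
  single (array([0.43557626, 0.29635066, 0.24230841]), np.float64(0.03892195224761963))
  single (array([0.44036968, 0.29467199, 0.24410152]), np.float64(0.04150235652923584))
{'pos': array([ 0.2341, -0.5795,  0.4048]), 'ang': np.float64(0.3838), 'tilt_deg': 0.01, 'delta': array([ 0.5318, -0.4383,  0.1047]), 'yaw_deg': 18.55}
```

View pics/ramp1.png

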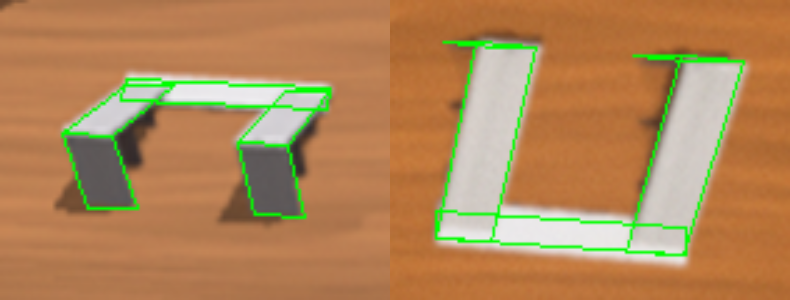

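The ramp fit now lies on both crest edges. Next I move above the pad.

Emit:
{"method": "carry_out", "body": {
  "rows": [
    {"jaw": 0.087, "delta_pos": [0.033, -0.027, 0.0], "yaw": 0},
    {"jaw": 0.087, "delta_pos": [0.036, -0.03, 0.0], "yaw": 0},
    {"jaw": 0.087, "delta_pos": [0.036, -0.03, 0.0], "yaw": 0},
    {"jaw": 0.087, "delta_pos": [0.036, -0.03, 0.0], "yaw": 0},
    {"jaw": 0.087, "delta_pos": [0.036, -0.03, 0.0], "yaw": 0},
    {"jaw": 0.087, "delta_pos": [0.036, -0.03, 0.0], "yaw": 0},
    {"jaw": 0.087, "delta_pos": [0.036, -0.03, 0.0], "yaw": 0},
    {"jaw": 0.087, "delta_pos": [0.036, -0.03, 0.0], "yaw": 0},
    {"jaw": 0.087, "delta_pos": [0.036, -0.03, 0.0], "yaw": 0},
    {"jaw": 0.087, "delta_pos": [0.036, -0.03, 0.0], "yaw": 0}
  ]
}}

```text
time: 2.8
ee_pos: [0.4543, -0.1686, 0.4051]
eef_rot: [0.982, 0.191, 0.0, 0.0]
ft_force: [0.8, -0.5, 0.1]
width: 0.0873
```

Emit:
{"method": "carry_out", "body": {
  "rows": [
    {"jaw": 0.087, "delta_pos": [0.036, -0.03, 0.02], "yaw": 0},
    {"jaw": 0.087, "delta_pos": [0.036, -0.03, 0.02], "yaw": 0},
    {"jaw": 0.087, "delta_pos": [0.036, -0.03, 0.02], "yaw": 0},
    {"jaw": 0.087, "delta_pos": [0.034, -0.03, 0.02], "yaw": 0},
    {"jaw": 0.087, "delta_pos": [0.02, -0.018, 0.02], "yaw": 0},
    {"jaw": 0.087, "delta_pos": [0, 0, 0], "yaw": 6.2},
    {"jaw": 0.087, "delta_pos": [0, 0, 0], "yaw": 6.2},
    {"jaw": 0.087, "delta_pos": [0, 0, 0], "yaw": 6.1},
    {"jaw": 0.087, "delta_pos": [0, 0, 0], "yaw": 0}
  ]
}}

```text
time: 3.7
ee_pos: [0.5512, 0.0159, 0.3059]
eef_rot: [1.0, 0.03, 0.0, 0.0]
ft_force: [-0.8, -0.4, 0.3]
width: 0.0872
```

```bash
python3 - <<'E'
from bench import r,cams,job
from h import *
s=r.read_state(); print(s["time"],s["joint_positions"].round(2),s["ft_force"].round(1),plan(s,[.563,.0255,.25],.061))
C={n:cams.camera(n) for n in("scene","top")}
im=[cv2.resize(C[n]["img"],None,fx=1.5,fy=1.5,interpolation=cv2.INTER_CUBIC) for n in C]
cv2.imwrite("pics/m1.png",np.hstack([im[0][150:450,180:560],im[1][150:450,280:660]]))
E
```

```text
3.7 [ 0.35  0.3  -0.54  1.76  0.17  1.13 -1.75] [-0.8 -0.4  0.3] {'pos': array([0.5512, 0.0159, 0.3059]), 'ang': np.float64(0.0593), 'tilt_deg': 0.01, 'delta': array([ 0.0124, -0.0089,  0.0559]), 'yaw_deg': -0.1}
```

View pics/m1.png

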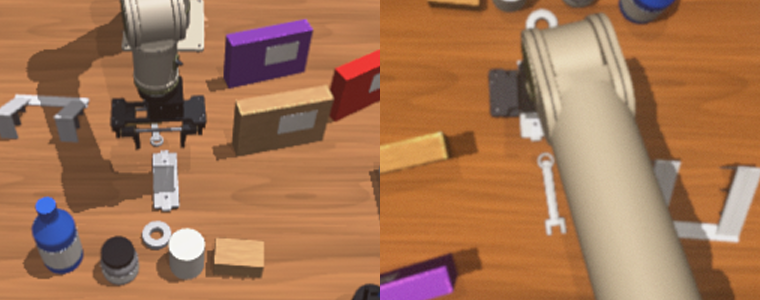

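Emit:
{"method": "carry_out", "body": {
  "rows": [
    {"jaw": 0.087, "delta_pos": [0.006, -0.0045, 0.02], "yaw": 0},
    {"jaw": 0.087, "delta_pos": [0.006, -0.0045, 0.03], "yaw": 0},
    {"jaw": 0.087, "delta_pos": [0, 0, 0.03], "yaw": 0},
    {"jaw": 0.087, "delta_pos": [0, 0, 0.02], "yaw": 0},
    {"jaw": 0.087, "delta_pos": [0, 0, 0.012], "yaw": 0},
    {"jaw": 0.087, "delta_pos": [0, 0, 0.005], "yaw": 0},
    {"jaw": 0.087, "delta_pos": [0, 0, 0.003], "yaw": 0},
    {"jaw": 0.087, "delta_pos": [0, 0, 0], "yaw": 0}
  ]
}}

```text
time: 4.6
ee_pos: [0.5629, 0.0255, 0.1865]
eef_rot: [1.0, 0.031, 0.0, 0.0]
ft_force: [-0.5, -0.0, -0.1]
width: 0.0868
```

```bash
python3 - <<'E'
from bench import r,cams,job
from h import *
s=r.read_state(); print(s["time"],s["ft_force"].round(1),plan(s,[.563,.0255,.185],.061))
C={n:cams.camera(n) for n in("scene","top")}
im=[cv2.resize(C[n]["img"],None,fx=3,fy=3,interpolation=cv2.INTER_CUBIC) for n in C]
cv2.imwrite("pics/m2.png",np.hstack([im[0][480:780,480:860],im[1][300:600,700:1080]]))
E
```

```text
4.6 [-0.5 -0.  -0.1] {'pos': array([0.5629, 0.0255, 0.1865]), 'ang': np.float64(0.0612), 'tilt_deg': 0.06, 'delta': array([0.0001, 0.    , 0.0015]), 'yaw_deg': 0.01}
```

View pics/m2.png

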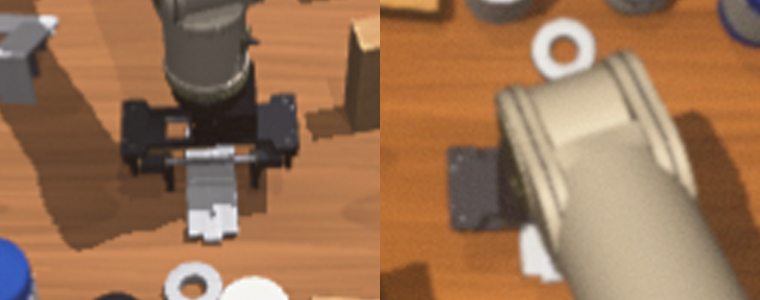

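The fingers straddle the pad's middle at crop (211,170). I lower 1.5 mm, then close.

Emit:
{"method": "carry_out", "body": {
  "grip_force": 40,
  "rows": [
    {"jaw": 0.087, "delta_pos": [0, 0, 0.0015], "yaw": 0},
    {"jaw": 0.05, "delta_pos": [0, 0, 0], "yaw": 0},
    {"jaw": 0.05, "delta_pos": [0, 0, 0], "yaw": 0},
    {"jaw": 0.05, "delta_pos": [0, 0, 0], "yaw": 0},
    {"jaw": 0.05, "delta_pos": [0, 0, 0], "yaw": 0},
    {"jaw": 0.05, "delta_pos": [0, 0, 0], "yaw": 0}
  ]
}}

```text
time: 5.3
ee_pos: [0.5626, 0.0253, 0.1844]
eef_rot: [1.0, 0.03, -0.0, 0.0]
ft_force: [-0.5, 1.2, 1.3]
width: 0.0558
```

Emit:
{"method": "carry_out", "body": {
  "rows": [
    {"jaw": 0.05, "delta_pos": [0, 0, -0.01], "yaw": 0},
    {"jaw": 0.05, "delta_pos": [0, 0, -0.02], "yaw": 0},
    {"jaw": 0.05, "delta_pos": [0, 0, -0.03], "yaw": 0},
    {"jaw": 0.05, "delta_pos": [0, 0, -0.04], "yaw": -4},
    {"jaw": 0.05, "delta_pos": [0, 0, -0.04], "yaw": -7},
    {"jaw": 0.05, "delta_pos": [0, 0, -0.02], "yaw": -7},
    {"jaw": 0.05, "delta_pos": [0, 0, 0], "yaw": -7},
    {"jaw": 0.05, "delta_pos": [0, 0, 0], "yaw": -7},
    {"jaw": 0.05, "delta_pos": [0, 0, 0], "yaw": -7},
    {"jaw": 0.05, "delta_pos": [0, 0, 0], "yaw": -7}
  ]
}}

```text
time: 6.3
ee_pos: [0.5621, 0.0257, 0.3444]
eef_rot: [0.907, 0.421, -0.0, -0.0]
ft_force: [0.3, -0.9, -5.8]
width: 0.0555
```

Emit:
{"method": "carry_out", "body": {
  "rows": [
    {"jaw": 0.05, "delta_pos": [0, 0, 0], "yaw": -7},
    {"jaw": 0.05, "delta_pos": [0, 0, 0], "yaw": -7},
    {"jaw": 0.05, "delta_pos": [0, 0, 0], "yaw": -7},
    {"jaw": 0.05, "delta_pos": [0, 0, 0], "yaw": -7},
    {"jaw": 0.05, "delta_pos": [0, 0, 0], "yaw": -7},
    {"jaw": 0.05, "delta_pos": [0, 0, 0], "yaw": -3},
    {"jaw": 0.05, "delta_pos": [0, 0, 0], "yaw": 0}
  ]
}}

```text
time: 7.0
ee_pos: [0.5622, 0.0256, 0.3443]
eef_rot: [0.722, 0.692, -0.0, -0.0]
ft_force: [-0.1, 0.5, -5.0]
width: 0.0552
```

```bash
python3 - <<'E'
from bench import r,cams,job
from h import *
s=r.read_state(); print(s["time"],s["width"],s["joint_positions"].round(2),s["ft_force"].round(1),plan(s,[.49,-.287,.345],1.526))
C={n:cams.camera(n) for n in("scene","top")}
im=[cv2.resize(C[n]["img"],None,fx=2,fy=2,interpolation=cv2.INTER_CUBIC) for n in C]
cv2.imwrite("pics/m3.png",np.hstack([im[0][250:600,280:660],im[1][150:500,400:780]]))
E
```

```text
7.0 0.05522799855330163 [ 0.52  0.33 -0.77  1.68  0.24  1.23 -0.35] [-0.1  0.5 -5. ] {'pos': array([0.5622, 0.0256, 0.3443]), 'ang': np.float64(1.5279), 'tilt_deg': 0.05, 'delta': array([-0.3154, -0.0588, -0.0006]), 'yaw_deg': 0.11}
```

View pics/m3.png

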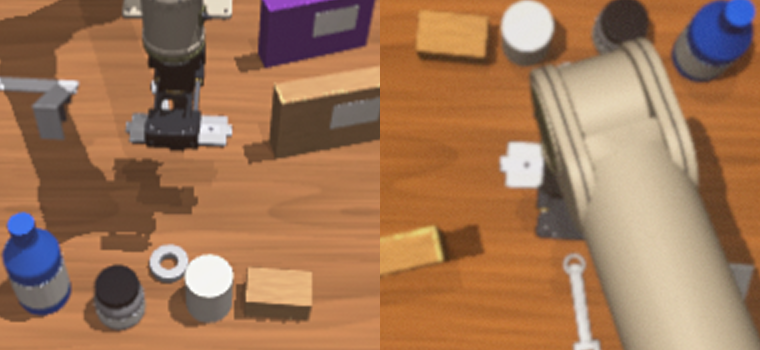

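Emit:
{"method": "carry_out", "body": {
  "rows": [
    {"jaw": 0.05, "delta_pos": [-0.02, -0.0055, 0], "yaw": 0},
    {"jaw": 0.05, "delta_pos": [-0.035, -0.0065, 0], "yaw": 0},
    {"jaw": 0.05, "delta_pos": [-0.04, -0.0075, 0], "yaw": 0},
    {"jaw": 0.05, "delta_pos": [-0.04, -0.0075, 0], "yaw": 0},
    {"jaw": 0.05, "delta_pos": [-0.04, -0.0075, 0], "yaw": 0},
    {"jaw": 0.05, "delta_pos": [-0.04, -0.0075, 0], "yaw": 0},
    {"jaw": 0.05, "delta_pos": [-0.04, -0.0075, 0], "yaw": 0},
    {"jaw": 0.05, "delta_pos": [-0.04, -0.006, 0], "yaw": 0},
    {"jaw": 0.05, "delta_pos": [-0.02, -0.0033, 0], "yaw": 0},
    {"jaw": 0.05, "delta_pos": [0, 0, 0], "yaw": 0}
  ]
}}

```text
time: 8.1
ee_pos: [0.4885, -0.2905, 0.3441]
eef_rot: [0.725, 0.689, -0.001, 0.0]
ft_force: [0.5, 1.4, -4.5]
width: 0.0552
```

```bash
python3 - <<'E'
from bench import r,cams,job
from h import *
s=r.read_state(); print(s["time"],s["width"],s["joint_positions"].round(2),s["ft_force"].round(1),plan(s,[.4525,-.2875,.31],1.526))
C={n:cams.camera(n) for n in("scene","top")}
im=[cv2.resize(C[n]["img"],None,fx=3,fy=3,interpolation=cv2.INTER_CUBIC) for n in C]
cv2.imwrite("pics/m4.png",np.hstack([im[0][400:700,250:630],im[1][500:800,1000:1380]]))
cv2.imwrite("pics/m4s.png",C["scene"]["img"]);cv2.imwrite("pics/m4t.png",C["top"]["img"])
E
```

```text
8.1 0.05521432039874615 [ 0.97  0.31 -0.61  1.67  0.19  1.22  0.27] [ 0.5  1.4 -4.5] {'pos': array([ 0.4885, -0.2905,  0.3441]), 'ang': np.float64(1.5196), 'tilt_deg': 0.08, 'delta': array([ 0.0012, -0.036 ,  0.0341]), 'yaw_deg': -0.37}
```

View pics/m4.png

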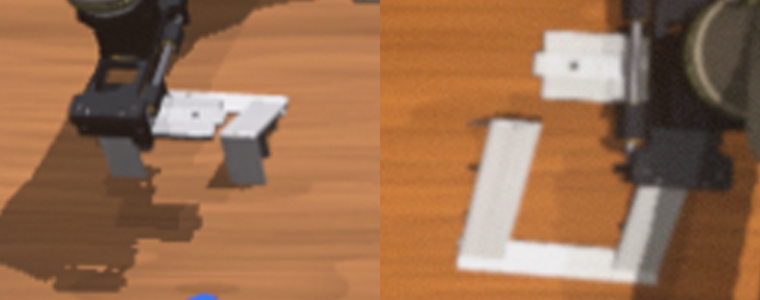

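```bash
python3 - <<'E'
from bench import r,cams,job
from h import *
c=cams.camera("top"); s=r.read_state()
def rw(cc,rr): return (1000+cc+.5)/3-.5,(500+rr+.5)/3-.5
print("pad edges",[ray(c,*rw(x,y),.175).round(4) for x,y in((165,33),(240,33),(165,100),(240,102),(172,66))], "TCP",s["ee_pos"])
print("crest",[ray(c,*rw(x,y),.09).round(4) for x,y in((112,119),(160,122))])
R=np.array([.4408,-.287,-.0445]);print("model crest",pose(np.array([[0,.097,.09],[0,.053,.09]]),R,0))
im=cv2.resize(c["img"],None,fx=6,fy=6,interpolation=cv2.INTER_CUBIC)
draw(im,c,PARTS["ramp"],R,0,S=6); cv2.imwrite("pics/m5.png",im[1000:1560,1980:2760])
E
```

```text
pad edges [array([ 0.5187, -0.2135,  0.175 ]), array([ 0.5198, -0.2763,  0.175 ]), array([ 0.4626, -0.2135,  0.175 ]), array([ 0.4619, -0.2762,  0.175 ]), array([ 0.4911, -0.2193,  0.175 ])] TCP [ 0.49031597 -0.28563885  0.34439068]
crest [array([ 0.447 , -0.1934,  0.09  ]), array([ 0.445, -0.237,  0.09 ])]
model crest [[ 0.44511508 -0.19009603  0.09      ]
 [ 0.44315772 -0.23405247  0.09      ]]
```

View pics/m5.png

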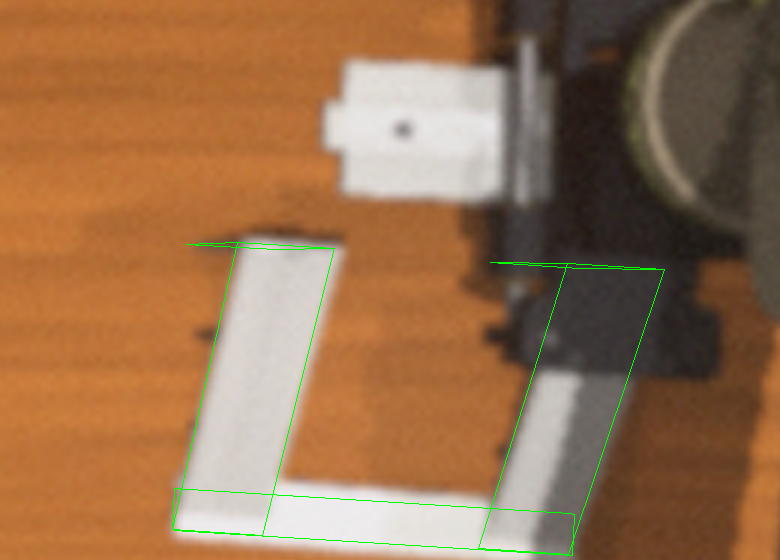

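Top picture: pad spans crop (323–545, 60–200) and reads level and centred on the TCP within 1 mm. The cheek's high edge is at crop (240–343, 240), about 2 mm to +x and 2–3 mm to -y of the model, so I take the crest as x≈0.442, y≈-0.289.

```bash
python3 - <<'E'
from bench import r
from h import *
s=r.read_state(); print(plan(s,[.4535,-.287,.294],1.526))
E
```

```text
{'pos': array([ 0.4903, -0.2856,  0.3444]), 'ang': np.float64(1.527), 'tilt_deg': 0.04, 'delta': array([-0.003 , -0.0367,  0.0504]), 'yaw_deg': 0.06}
```

Emit:
{"method": "carry_out", "body": {
  "rows": [
    {"jaw": 0.05, "delta_pos": [-0.001, -0.01, 0], "yaw": 0},
    {"jaw": 0.05, "delta_pos": [-0.001, -0.014, 0], "yaw": 0},
    {"jaw": 0.05, "delta_pos": [-0.001, -0.0127, 0.01], "yaw": 0},
    {"jaw": 0.05, "delta_pos": [0, 0, 0.015], "yaw": 0},
    {"jaw": 0.05, "delta_pos": [0, 0, 0.015], "yaw": 0},
    {"jaw": 0.05, "delta_pos": [0, 0, 0.0104], "yaw": 0},
    {"jaw": 0.05, "delta_pos": [0, 0, 0], "yaw": 0},
    {"jaw": 0.05, "delta_pos": [0, 0, 0], "yaw": 0},
    {"jaw": 0.05, "delta_pos": [0, 0, 0], "yaw": 0}
  ]
}}

```text
time: 9.15
ee_pos: [0.4538, -0.2879, 0.2945]
eef_rot: [0.722, 0.692, 0.0, 0.0]
ft_force: [-0.8, -0.1, -5.7]
width: 0.0551
```

```bash
python3 - <<'E'
from bench import r,cams
from h import *
s=r.read_state(); print(s["time"],plan(s,[.4535,-.287,.294],1.526),s["joint_vel"].round(3))
C={n:cams.camera(n) for n in("scene","top")}
R=np.array([.442,-.289,-.0445]); a=s["ee_pos"]; PP=[.4540,-.2893,1.526]
o=[]
for n,cr in(("scene",(1050,420)),("top",(1150,2000))):
    im=cv2.resize(C[n]["img"],None,fx=6,fy=6,interpolation=cv2.INTER_CUBIC)
    draw(im,C[n],PARTS["ramp"],R,0,S=6); draw(im,C[n],PARTS["pad"],PP,a[2]-.1844+.0075,(0,0,255),S=6)
    o.append(im[cr[0]:cr[0]+500,cr[1]:cr[1]+600] if n=="top" else im[950:1450,600:1200])
im=np.hstack(o); cv2.imwrite("pics/m6.png",cv2.resize(im,(800,334)))
E
```

```text
9.15 {'pos': array([ 0.4538, -0.2879,  0.2945]), 'ang': np.float64(1.5274), 'tilt_deg': 0.06, 'delta': array([ 0.0009, -0.0003,  0.0005]), 'yaw_deg': 0.08} [ 0.002 -0.008 -0.    -0.001  0.001 -0.001 -0.001]
```

View pics/m6.png

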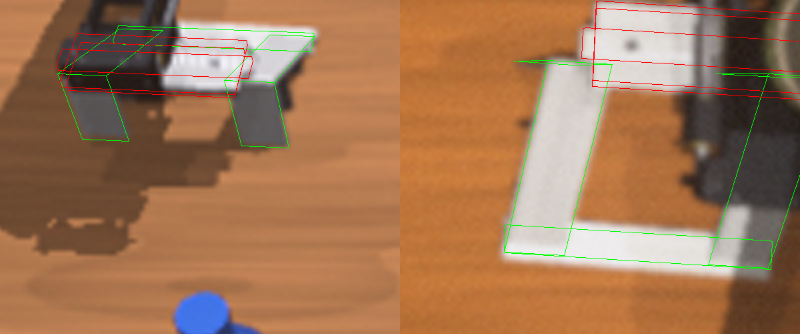

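Both views agree: the pad is centred about 12 mm beyond the crest, level, 20 mm above it. I let go.

Emit:
{"method": "carry_out", "body": {
  "rows": [
    {"jaw": 0.087, "delta_pos": [0, 0, 0], "yaw": 0},
    {"jaw": 0.087, "delta_pos": [0, 0, 0], "yaw": 0},
    {"jaw": 0.087, "delta_pos": [0, 0, 0], "yaw": 0},
    {"jaw": 0.087, "delta_pos": [0, 0, 0], "yaw": 0},
    {"jaw": 0.087, "delta_pos": [0, 0, 0], "yaw": 0},
    {"jaw": 0.087, "delta_pos": [0, 0, -0.02], "yaw": 0},
    {"jaw": 0.087, "delta_pos": [0, 0, -0.03], "yaw": 0},
    {"jaw": 0.087, "delta_pos": [0, 0, -0.03], "yaw": 0},
    {"jaw": 0.087, "delta_pos": [0, 0, 0], "yaw": 0}
  ]
}}

```text
time: 10.15
ee_pos: [0.4543, -0.2881, 0.3781]
eef_rot: [0.722, 0.691, 0.001, 0.003]
ft_force: [-0.4, -0.7, 0.3]
width: 0.0871
```

```bash
python3 - <<'E'
from bench import r,cams
from h import *
s=r.read_state(); print(s["time"],s["width"],s["ft_force"].round(2))
C={n:cams.camera(n) for n in("scene","top")}
im=[cv2.resize(C[n]["img"],None,fx=4,fy=4,interpolation=cv2.INTER_CUBIC) for n in C]
cv2.imwrite("pics/m7.png",np.hstack([im[0][600:1000,350:750],im[1][640:1040,1350:1750]]))
for n in C: print(n,[(np.round(b["rect"],3),round(b["confidence"],2)) for b in cams.boxes_of(n,"pad")])
E
```

```text
10.15 0.08707394660734982 [-0.45 -0.69  0.28]
scene [(array([0.282, 0.53 , 0.092, 0.043]), 0.85)]
top [(array([0.771, 0.51 , 0.098, 0.06 ]), 0.95)]
```

View pics/m7.png

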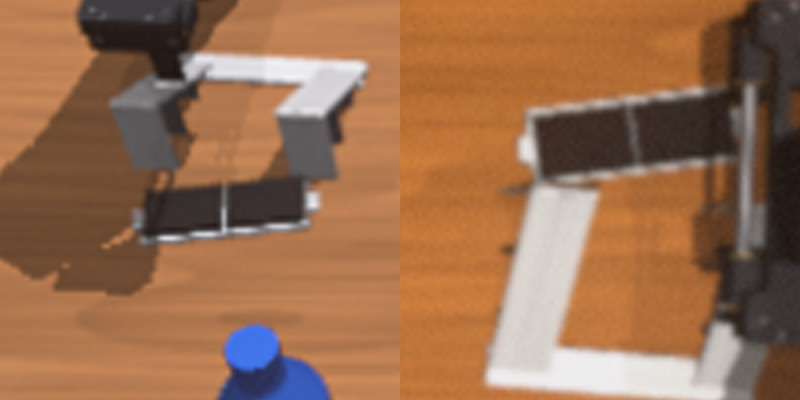

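The ramp turned the pad: its dark lining is up, beyond the upright faces (scene crop 225,205; top crop 632,135). I measure it now and plan the push on the carton.

```bash
python3 - <<'E'
from bench import r,cams
from h import *
C={n:cams.camera(n) for n in("scene","top")}
cs=[];ms=[]
for n in C:
    o=cams.outline_of(n,"pad"); m=o[0]["pixels"].astype(np.float32); print(n,o[0]["confidence"],o[0]["rect"],m.sum())
    R=fit([C[n]],[m],PARTS["padup"],np.array([.49,-.28,1.67]),.0075); print(n,R); cs.append(C[n]);ms.append(m)
R=fit(cs,ms,PARTS["padup"],np.array([.49,-.28,1.67]),.0075); print(R)
o=[]
for n,x,y in(("scene",350,600),("top",1350,640)):
    im=cv2.resize(C[n]["img"],None,fx=4,fy=4,interpolation=cv2.INTER_CUBIC); draw(im,C[n],PARTS["padup"],R[0],.0075,S=4); o.append(im[y:y+400,x:x+400])
cv2.imwrite("pics/m8.png",np.hstack(o))
s=r.read_state()
# carton push: start point
K=np.array([.439,.2952,.243]); ux=np.array([np.cos(K[2]),np.sin(K[2])])
p=K[:2]-ux*(.0225+.06); print("pre",p); print(plan(s,[p[0],p[1],.38],K[2]+np.pi/2))
E
```

```text
scene 0.71 [0.2815, 0.5292, 0.0916, 0.0432] 568.0
scene (array([ 0.48448694, -0.28932755,  1.71056826]), np.float64(0.09329593181610107))
top 0.89 [0.7678, 0.5059, 0.1, 0.0617] 973.0
top (array([ 0.48694962, -0.2878339 ,  1.71710033]), np.float64(0.06987082958221436))
(array([ 0.48621318, -0.28881266,  1.70545397]), np.float64(0.1884482502937317))
pre [0.35892381 0.27534922]
{'pos': array([ 0.4531, -0.2879,  0.3732]), 'ang': np.float64(1.527), 'tilt_deg': 0.07, 'delta': array([ 0.5586, -0.1187, -0.0063]), 'yaw_deg': -16.43}
```

View pics/m8.png

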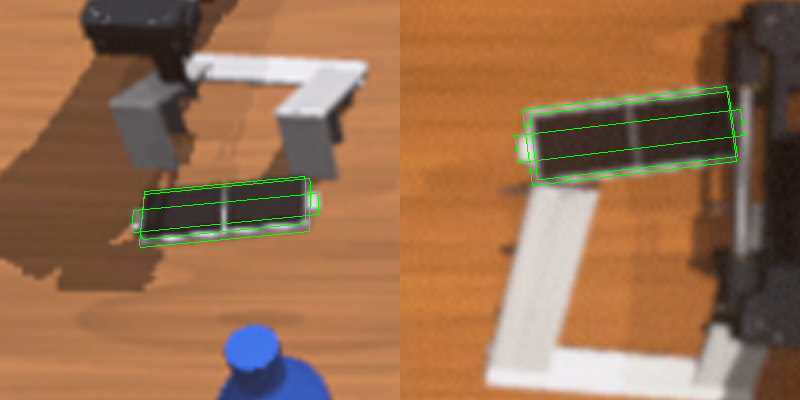

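Emit:
{"method": "carry_out", "body": {
  "rows": [
    {"jaw": 0.0, "delta_pos": [0, 0, 0], "yaw": -5.5},
    {"jaw": 0.0, "delta_pos": [0, 0, 0], "yaw": -5.5},
    {"jaw": 0.0, "delta_pos": [0, 0, 0], "yaw": -5.4},
    {"jaw": 0.0, "delta_pos": [0.02, 0.002, 0], "yaw": 0},
    {"jaw": 0.0, "delta_pos": [0.035, 0.003, 0], "yaw": 0},
    {"jaw": 0.0, "delta_pos": [0.04, 0.003, 0], "yaw": 0},
    {"jaw": 0.0, "delta_pos": [0.04, 0.003, 0], "yaw": 0},
    {"jaw": 0.0, "delta_pos": [0.04, 0.003, 0], "yaw": 0},
    {"jaw": 0.0, "delta_pos": [0.04, 0.003, 0], "yaw": 0},
    {"jaw": 0.0, "delta_pos": [0.04, 0.003, 0], "yaw": 0}
  ]
}}

```text
time: 11.55
ee_pos: [0.4109, -0.0341, 0.3737]
eef_rot: [0.616, 0.787, -0.0, 0.0]
ft_force: [0.8, 0.0, 0.4]
width: 0.0148
```

Emit:
{"method": "carry_out", "body": {
  "rows": [
    {"jaw": 0.0, "delta_pos": [0.04, 0.003, 0], "yaw": 0},
    {"jaw": 0.0, "delta_pos": [0.04, 0.003, 0], "yaw": 0},
    {"jaw": 0.0, "delta_pos": [0.04, 0.003, 0], "yaw": 0},
    {"jaw": 0.0, "delta_pos": [0.04, 0.003, 0], "yaw": 0},
    {"jaw": 0.0, "delta_pos": [0.04, 0.003, 0], "yaw": 0},
    {"jaw": 0.0, "delta_pos": [0.04, 0.003, 0], "yaw": 0},
    {"jaw": 0.0, "delta_pos": [0.04, 0.003, 0], "yaw": 0},
    {"jaw": 0.0, "delta_pos": [0.03, 0.003, 0], "yaw": 0},
    {"jaw": 0.0, "delta_pos": [0, 0, 0], "yaw": 0},
    {"jaw": 0.0, "delta_pos": [0, 0, 0], "yaw": 0}
  ]
}}

```text
time: 12.55
ee_pos: [0.3601, 0.2713, 0.3735]
eef_rot: [0.615, 0.788, -0.0, -0.001]
ft_force: [0.8, -0.6, 0.4]
width: 0.0008
```

```bash
python3 - <<'E'
from bench import r,cams
from h import *
s=r.read_state()
K=np.array([.439,.2952,.243]); ux=np.array([np.cos(K[2]),np.sin(K[2])])
p=K[:2]-ux*(.0225+.06); print(s["time"],s["joint_positions"].round(2),plan(s,[p[0],p[1],.307],K[2]+np.pi/2))
C={n:cams.camera(n) for n in("scene","top")}
im=[cv2.resize(C[n]["img"],None,fx=2,fy=2,interpolation=cv2.INTER_CUBIC) for n in C]
cv2.imwrite("pics/m9.png",np.hstack([im[0][150:550,450:850],im[1][300:700,100:500]]))
E
```

```text
12.55 [ 0.65  0.09 -1.42  1.89  0.09  1.24 -0.55] {'pos': array([0.3601, 0.2713, 0.3735]), 'ang': np.float64(1.8157), 'tilt_deg': 0.17, 'delta': array([ 0.0041, -0.    ,  0.0665]), 'yaw_deg': 0.11}
```

View pics/m9.png

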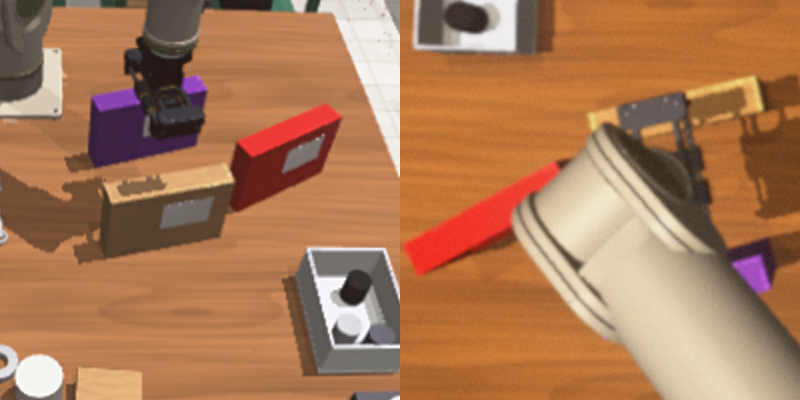

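Joint 3 is close to its limit (-1.42 against -1.47), so I descend in small steps and watch it.

Emit:
{"method": "carry_out", "body": {
  "rows": [
    {"jaw": 0.0, "delta_pos": [0.002, 0, 0.01], "yaw": 0},
    {"jaw": 0.0, "delta_pos": [0.002, 0, 0.01], "yaw": 0},
    {"jaw": 0.0, "delta_pos": [0, 0, 0], "yaw": 0}
  ]
}}

```text
time: 12.95
ee_pos: [0.3593, 0.2739, 0.3531]
eef_rot: [0.617, 0.787, -0.001, 0.001]
ft_force: [0.6, -0.0, 0.5]
width: 0.0005
```

```bash
cat > st.py <<'E'
from bench import r
from h import *
s=r.read_state(); print(s["time"],s["joint_positions"].round(3),s["ft_force"].round(1),plan(s))
E
python3 st.py
```

```text
12.95 [ 0.589  0.147 -1.391  1.915  0.156  1.206 -0.615] [ 0.6 -0.   0.5] {'pos': array([0.3593, 0.2739, 0.3531]), 'ang': np.float64(1.8119), 'tilt_deg': 0.14}
```

Emit:
{"method": "carry_out", "body": {
  "rows": [
    {"jaw": 0.0, "delta_pos": [0, 0, 0.012], "yaw": 0},
    {"jaw": 0.0, "delta_pos": [0, 0, 0.012], "yaw": 0},
    {"jaw": 0.0, "delta_pos": [0, 0, 0.012], "yaw": 0},
    {"jaw": 0.0, "delta_pos": [0, 0, 0.009], "yaw": 0},
    {"jaw": 0.0, "delta_pos": [0, 0, 0], "yaw": 0}
  ]
}}

```text
time: 13.45
ee_pos: [0.359, 0.2747, 0.3076]
eef_rot: [0.616, 0.788, -0.001, -0.001]
ft_force: [-0.5, -0.0, 0.5]
width: 0.0004
```

```bash
python3 st.py; python3 - <<'E'
from bench import r,cams
from h import *
s=r.read_state(); a=s["ee_pos"]; K=np.array([.439,.2952,.243]); d=a[:2]-K[:2]; c,s_=np.cos(K[2]),np.sin(K[2]); print("rel carton",d@[c,s_],d@[-s_,c])
c=cams.camera("scene");im=cv2.resize(c["img"],None,fx=3,fy=3,interpolation=cv2.INTER_CUBIC);cv2.imwrite("pics/m10.png",im[250:750,700:1300])
E
```

```text
13.45 [ 0.484  0.241 -1.326  1.97   0.258  1.127 -0.705] [-0.5 -0.   0.5] {'pos': array([0.359 , 0.2747, 0.3076]), 'ang': np.float64(1.8138), 'tilt_deg': 0.13}
rel carton -0.08258414648404203 -0.0006618888314382166
```

View pics/m10.png

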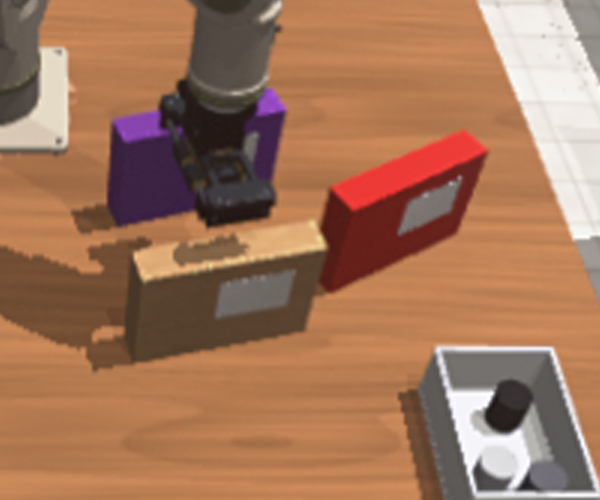

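Emit:
{"method": "carry_out", "body": {
  "rows": [
    {"jaw": 0.0, "delta_pos": [0, 0.01, 0], "yaw": 0},
    {"jaw": 0.0, "delta_pos": [0, 0.015, 0], "yaw": 0},
    {"jaw": 0.0, "delta_pos": [0, 0.01, 0], "yaw": 0},
    {"jaw": 0.0, "delta_pos": [0, 0.006, 0], "yaw": 0},
    {"jaw": 0.0, "delta_pos": [0, 0.006, 0], "yaw": 0},
    {"jaw": 0.0, "delta_pos": [0, 0.006, 0], "yaw": 0},
    {"jaw": 0.0, "delta_pos": [0, 0.006, 0], "yaw": 0},
    {"jaw": 0.0, "delta_pos": [0, 0.006, 0], "yaw": 0}
  ]
}}

```text
time: 14.3
ee_pos: [0.4228, 0.2907, 0.309]
eef_rot: [0.616, 0.787, -0.0, 0.0]
ft_force: [0.0, 0.5, 0.9]
width: 0.0003
```

```bash
python3 st.py; python3 - <<'E'
from bench import r,cams
from h import *
c=cams.camera("scene");im=cv2.resize(c["img"],None,fx=3,fy=3,interpolation=cv2.INTER_CUBIC);cv2.imwrite("pics/m11.png",im[350:750,700:1200])
E
```

```text
14.3 [ 0.324  0.405 -1.195  1.828  0.407  1.188 -0.758] [0.  0.5 0.9] {'pos': array([0.4228, 0.2907, 0.309 ]), 'ang': np.float64(1.8133), 'tilt_deg': 0.01}
```

View pics/m11.png

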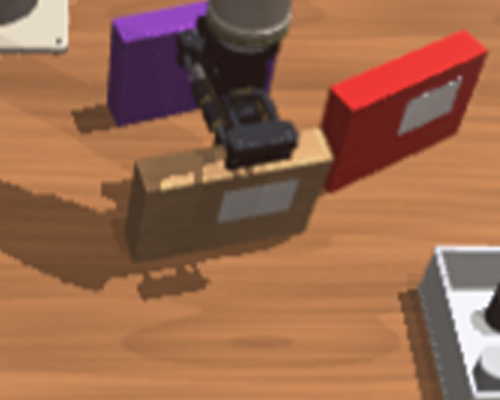

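The carton is tilting with its foot in place (crop 235,215). I continue the push.

Emit:
{"method": "carry_out", "body": {
  "rows": [
    {"jaw": 0.0, "delta_pos": [0, 0.006, 0], "yaw": 0},
    {"jaw": 0.0, "delta_pos": [0, 0.006, 0], "yaw": 0},
    {"jaw": 0.0, "delta_pos": [0, 0.006, 0], "yaw": 0},
    {"jaw": 0.0, "delta_pos": [0, 0.006, 0], "yaw": 0},
    {"jaw": 0.0, "delta_pos": [0, 0.0, 0], "yaw": 0},
    {"jaw": 0.0, "delta_pos": [0, 0.0, 0], "yaw": 0},
    {"jaw": 0.0, "delta_pos": [0, 0.0, 0], "yaw": 0}
  ]
}}

```text
time: 15.05
ee_pos: [0.4455, 0.2964, 0.3089]
eef_rot: [0.616, 0.788, -0.0, 0.0]
ft_force: [-1.0, 0.6, 0.3]
width: 0.0005
```

```bash
python3 st.py; python3 - <<'E'
from bench import r,cams
from h import *
c=cams.camera("scene");im=cv2.resize(c["img"],None,fx=3,fy=3,interpolation=cv2.INTER_CUBIC);cv2.imwrite("pics/m12.png",im[350:750,700:1200])
E
```

```text
15.05 [ 0.281  0.454 -1.159  1.774  0.444  1.21  -0.761] [-1.   0.6  0.3] {'pos': array([0.4455, 0.2964, 0.3089]), 'ang': np.float64(1.8136), 'tilt_deg': 0.01}
```

View pics/m12.png

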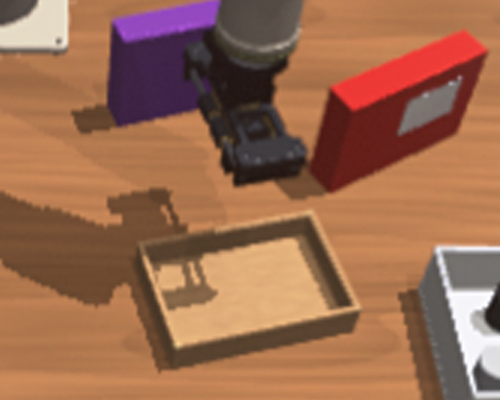

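The carton fell onto its back with the open face up (crop 245,285). Now I go back to the pad with the jaws open. The grip is shifted 8 mm along the pad, so the gripper body stays clear of both cheeks at the pad's skew.

Emit:
{"method": "carry_out", "body": {
  "rows": [
    {"jaw": 0.0, "delta_pos": [0, -0.01, -0.03], "yaw": 0},
    {"jaw": 0.0, "delta_pos": [-0.02, -0.006, -0.04], "yaw": 0},
    {"jaw": 0.087, "delta_pos": [-0.04, -0.006, 0], "yaw": 0},
    {"jaw": 0.087, "delta_pos": [-0.04, -0.006, 0], "yaw": 0},
    {"jaw": 0.087, "delta_pos": [-0.04, -0.006, 0], "yaw": 0},
    {"jaw": 0.087, "delta_pos": [-0.04, -0.006, 0], "yaw": 0},
    {"jaw": 0.087, "delta_pos": [-0.04, -0.006, 0], "yaw": 0},
    {"jaw": 0.087, "delta_pos": [-0.04, -0.006, 0], "yaw": 0},
    {"jaw": 0.087, "delta_pos": [-0.04, -0.006, 0], "yaw": 0},
    {"jaw": 0.087, "delta_pos": [-0.04, -0.006, 0], "yaw": 0}
  ]
}}

```text
time: 16.1
ee_pos: [0.4649, -0.0507, 0.3792]
eef_rot: [0.617, 0.787, -0.001, 0.001]
ft_force: [-0.1, 0.8, 0.7]
width: 0.0562
```

Emit:
{"method": "carry_out", "body": {
  "rows": [
    {"jaw": 0.087, "delta_pos": [-0.04, -0.006, 0], "yaw": 0},
    {"jaw": 0.087, "delta_pos": [-0.04, -0.006, 0], "yaw": 0},
    {"jaw": 0.087, "delta_pos": [-0.04, -0.006, 0], "yaw": 0},
    {"jaw": 0.087, "delta_pos": [-0.04, -0.006, 0], "yaw": 0},
    {"jaw": 0.087, "delta_pos": [-0.04, -0.006, 0], "yaw": 0},
    {"jaw": 0.087, "delta_pos": [-0.02, -0.003, 0], "yaw": 2.9},
    {"jaw": 0.087, "delta_pos": [0, 0, 0], "yaw": 2.9},
    {"jaw": 0.087, "delta_pos": [0, 0, 0], "yaw": 0},
    {"jaw": 0.087, "delta_pos": [0, 0, 0], "yaw": 0}
  ]
}}

```text
time: 17.0
ee_pos: [0.4862, -0.2695, 0.3791]
eef_rot: [0.655, 0.756, -0.0, 0.0]
ft_force: [-0.5, -0.4, 0.2]
width: 0.0868
```

```bash
python3 st.py; python3 - <<'E'
from bench import r,cams
from h import *
s=r.read_state(); print(plan(s,[.4864,-.2804,.1835],1.712))
C={n:cams.camera(n) for n in("scene","top")}
CL=[box(0,.150,-.11,.11,0,.045)]  # fallen: local x from old back-bottom edge
cs=[];ms=[]
for n in C:
    o=cams.outline_of(n,"carton"); print(n,[(np.round(b["rect"],3),round(b["confidence"],2)) for b in o])
    for b in o:
        w=(.615,.51) if n=="scene" else (.36,.46)
        if np.hypot(b["rect"][0]-w[0],b["rect"][1]-w[1])<.06:
            m=b["pixels"].astype(np.float32); print(n,fit([C[n]],[m],CL,np.array([.46,.30,.243]),0)); cs.append(C[n]);ms.append(m);break
R=fit(cs,ms,CL,np.array([.46,.30,.243]),0);print("carton",R, "centre",R[0][:2]+.075*np.array([np.cos(R[0][2]),np.sin(R[0][2])]))
o=[]
for n,x,y in(("scene",900,550),("top",450,500)):
    im=cv2.resize(C[n]["img"],None,fx=4,fy=4,interpolation=cv2.INTER_CUBIC); draw(im,C[n],CL,R[0],0,S=4); o.append(im[y:y+400,x:x+400])
cv2.imwrite("pics/m13.png",np.hstack(o))
im=[cv2.resize(C[n]["img"],None,fx=3,fy=3,interpolation=cv2.INTER_CUBIC) for n in C]
cv2.imwrite("pics/m14.png",np.hstack([im[0][400:750,250:630],im[1][450:800,980:1360]]))
E
```

```text
17.0 [ 1.277  0.366 -1.039  1.642  0.324  1.321  0.329] [-0.5 -0.4  0.2] {'pos': array([ 0.4862, -0.2695,  0.3791]), 'ang': np.float64(1.7144), 'tilt_deg': 0.01}
{'pos': array([ 0.4862, -0.2695,  0.3791]), 'ang': np.float64(1.7144), 'tilt_deg': 0.01, 'delta': array([-0.0108, -0.0014,  0.1956]), 'yaw_deg': 0.14}
scene [(array([0.616, 0.554, 0.146, 0.127]), 0.94), (array([0.585, 0.353, 0.122, 0.12 ]), 0.8), (array([0.714, 0.401, 0.12 , 0.15 ]), 0.67), (array([0.309, 0.668, 0.072, 0.137]), 0.18)]
scene (array([0.46263182, 0.30224038, 0.24193071]), np.float64(0.034477412700653076))
top [(array([0.376, 0.768, 0.178, 0.131]), 0.92), (array([0.201, 0.674, 0.194, 0.148]), 0.77), (array([0.366, 0.453, 0.167, 0.18 ]), 0.72)]
top (array([0.46621404, 0.30208436, 0.2298547 ]), np.float64(0.027898967266082764))
carton (array([0.46488298, 0.30161072, 0.24069656]), np.float64(0.07466912269592285)) centre [0.5377209  0.31948916]
```

View pics/m13.png

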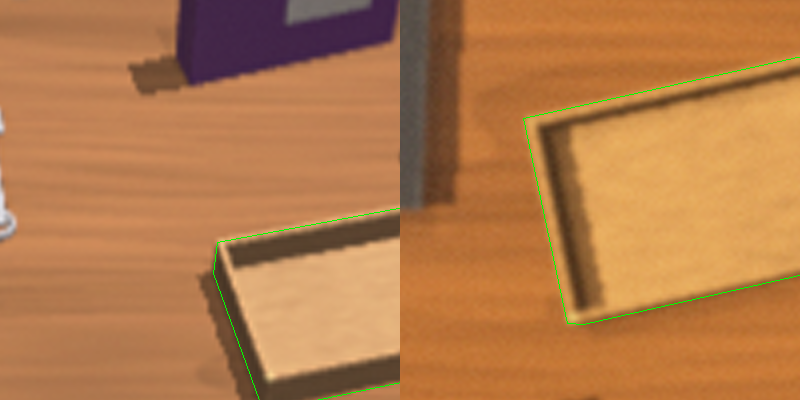

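View pics/m14.png

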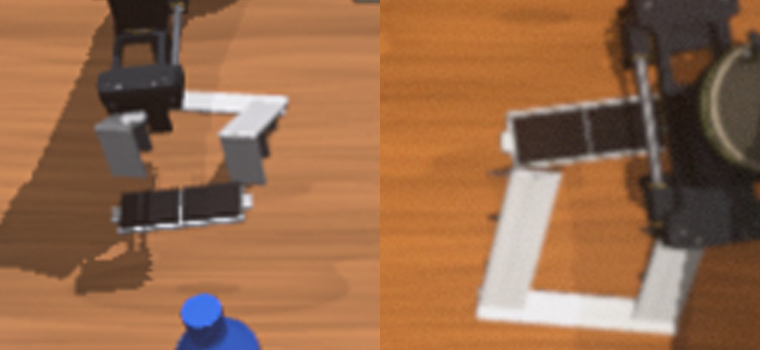

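Emit:
{"method": "carry_out", "body": {
  "rows": [
    {"jaw": 0.087, "delta_pos": [-0.005, -0.0007, 0.02], "yaw": 0},
    {"jaw": 0.087, "delta_pos": [-0.0058, -0.0007, 0.03], "yaw": 0},
    {"jaw": 0.087, "delta_pos": [0, 0, 0.03], "yaw": 0},
    {"jaw": 0.087, "delta_pos": [0, 0, 0.03], "yaw": 0},
    {"jaw": 0.087, "delta_pos": [0, 0, 0.01], "yaw": 0},
    {"jaw": 0.087, "delta_pos": [0, 0, 0], "yaw": 0},
    {"jaw": 0.087, "delta_pos": [0, 0, 0], "yaw": 0}
  ]
}}

```text
time: 17.9
ee_pos: [0.4867, -0.2814, 0.2603]
eef_rot: [0.655, 0.755, 0.0, 0.001]
ft_force: [0.7, -0.5, 0.3]
width: 0.0869
```

```bash
python3 st.py; python3 - <<'E'
from bench import r,cams
from h import *
s=r.read_state(); print(plan(s,[.4864,-.2804,.1835],1.712))
C={n:cams.camera(n) for n in("scene","top")}
B=[box(-.0375,.0375,-.095,.095,-.113,-.10),box(-.0095,.0095,-.0585,-.0435,-.182,-.12),box(-.0095,.0095,.0435,.0585,-.182,-.12)]
o=[]
for n,x,y in(("scene",370,580),("top",1350,600)):
    im=cv2.resize(C[n]["img"],None,fx=4,fy=4,interpolation=cv2.INTER_CUBIC); draw(im,C[n],B,[*s["ee_pos"][:2],plan(s)["ang"]],s["ee_pos"][2],S=4); draw(im,C[n],PARTS["padup"],[.486,-.2885,1.712],.0075,(0,0,255),S=4); o.append(im[y:y+440,x:x+400])
cv2.imwrite("pics/m15.png",np.hstack(o))
E
```

```text
17.9 [ 1.216  0.502 -0.958  1.755  0.453  1.122  0.256] [ 0.7 -0.5  0.3] {'pos': array([ 0.4867, -0.2814,  0.2603]), 'ang': np.float64(1.7124), 'tilt_deg': 0.09}
{'pos': array([ 0.4867, -0.2814,  0.2603]), 'ang': np.float64(1.7124), 'tilt_deg': 0.09, 'delta': array([ 0.0011, -0.0003,  0.0768]), 'yaw_deg': 0.02}
```

View pics/m15.png

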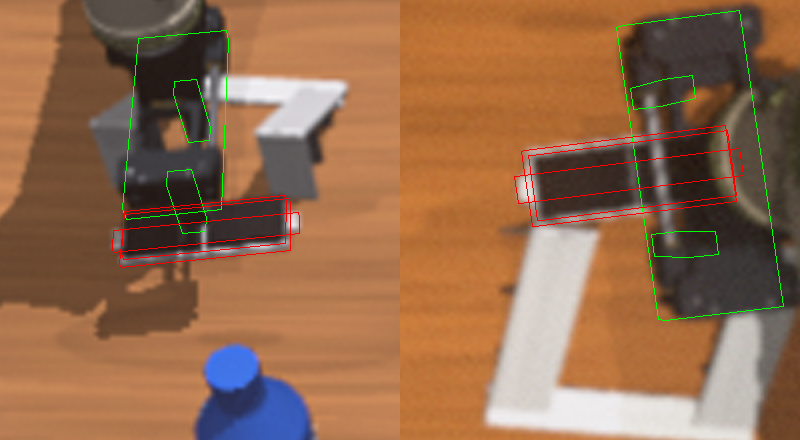

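The body and finger overlay agrees with the gripper, and the fingers straddle the pad, with the ramp-side one over the gap. I descend.

Emit:
{"method": "carry_out", "body": {
  "rows": [
    {"jaw": 0.087, "delta_pos": [0.001, 0, 0.015], "yaw": 0},
    {"jaw": 0.087, "delta_pos": [0, 0, 0.015], "yaw": 0},
    {"jaw": 0.087, "delta_pos": [0, 0, 0.015], "yaw": 0},
    {"jaw": 0.087, "delta_pos": [0, 0, 0.015], "yaw": 0},
    {"jaw": 0.087, "delta_pos": [0, 0, 0.008], "yaw": 0},
    {"jaw": 0.087, "delta_pos": [0, 0, 0.005], "yaw": 0},
    {"jaw": 0.087, "delta_pos": [0, 0, 0.002], "yaw": 0},
    {"jaw": 0.087, "delta_pos": [0, 0, 0], "yaw": 0},
    {"jaw": 0.087, "delta_pos": [0, 0, 0], "yaw": 0}
  ]
}}

```text
time: 18.9
ee_pos: [0.4863, -0.2806, 0.1845]
eef_rot: [0.655, 0.755, 0.0, 0.0]
ft_force: [1.4, -0.2, 0.3]
width: 0.0871
```

```bash
python3 st.py; python3 - <<'E'
from bench import r,cams
from h import *
s=r.read_state(); print(plan(s,[.4864,-.2804,.1835],1.712))
C={n:cams.camera(n) for n in("scene","top")}
im=[cv2.resize(C[n]["img"],None,fx=4,fy=4,interpolation=cv2.INTER_CUBIC) for n in C]
cv2.imwrite("pics/m16.png",np.hstack([im[0][580:1020,370:770],im[1][600:1040,1350:1750]]))
E
```

```text
18.9 [ 1.158  0.599 -0.888  1.807  0.547  1.001  0.189] [ 1.4 -0.2  0.3] {'pos': array([ 0.4863, -0.2806,  0.1845]), 'ang': np.float64(1.7119), 'tilt_deg': 0.05}
{'pos': array([ 0.4863, -0.2806,  0.1845]), 'ang': np.float64(1.7119), 'tilt_deg': 0.05, 'delta': array([0.0001, 0.0001, 0.001 ]), 'yaw_deg': -0.0}
```

View pics/m16.png

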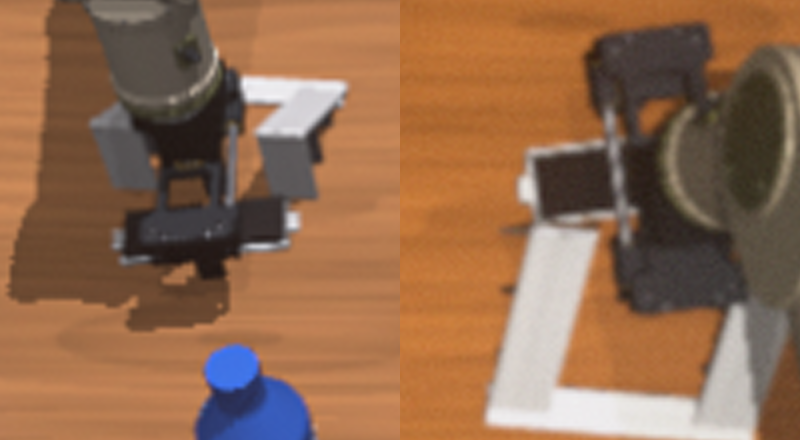

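No contact force, and the body sits in the gap. I lower 1 mm, then close.

Emit:
{"method": "carry_out", "body": {
  "grip_force": 40,
  "rows": [
    {"jaw": 0.087, "delta_pos": [0, 0, 0.001], "yaw": 0},
    {"jaw": 0.087, "delta_pos": [0, 0, 0], "yaw": 0},
    {"jaw": 0.07, "delta_pos": [0, 0, 0], "yaw": 0},
    {"jaw": 0.06, "delta_pos": [0, 0, 0], "yaw": 0},
    {"jaw": 0.05, "delta_pos": [0, 0, 0], "yaw": 0},
    {"jaw": 0.05, "delta_pos": [0, 0, 0], "yaw": 0},
    {"jaw": 0.05, "delta_pos": [0, 0, 0], "yaw": 0},
    {"jaw": 0.05, "delta_pos": [0, 0, 0], "yaw": 0}
  ]
}}

```text
time: 19.8
ee_pos: [0.4857, -0.2806, 0.1829]
eef_rot: [0.656, 0.755, -0.0, -0.0]
ft_force: [-3.1, 0.0, 3.0]
width: 0.0552
```

```bash
python3 st.py
```

```text
19.8 [ 1.157  0.601 -0.887  1.808  0.549  1.     0.188] [-3.1  0.   3. ] {'pos': array([ 0.4857, -0.2806,  0.1829]), 'ang': np.float64(1.7118), 'tilt_deg': 0.07}
```

Emit:
{"method": "carry_out", "body": {
  "rows": [
    {"jaw": 0.05, "delta_pos": [0, 0, -0.004], "yaw": 0},
    {"jaw": 0.05, "delta_pos": [0, 0, -0.008], "yaw": 0},
    {"jaw": 0.05, "delta_pos": [0, 0, -0.015], "yaw": 0},
    {"jaw": 0.05, "delta_pos": [0, 0, -0.025], "yaw": 0},
    {"jaw": 0.05, "delta_pos": [0, 0, -0.03], "yaw": 0},
    {"jaw": 0.05, "delta_pos": [0, 0, -0.03], "yaw": 0},
    {"jaw": 0.05, "delta_pos": [0, 0, -0.03], "yaw": 0},
    {"jaw": 0.05, "delta_pos": [0, 0, -0.02], "yaw": 0},
    {"jaw": 0.05, "delta_pos": [0, 0, 0], "yaw": 0}
  ]
}}

```text
time: 20.7
ee_pos: [0.4869, -0.2801, 0.3486]
eef_rot: [0.655, 0.755, 0.0, 0.003]
ft_force: [0.9, -0.3, -4.9]
width: 0.055
```

```bash
python3 st.py; python3 - <<'E'
from bench import r,cams
from h import *
s=r.read_state(); print(s["width"],s["torque"].round(3))
C={n:cams.camera(n) for n in("scene","top")}
im=[cv2.resize(C[n]["img"],None,fx=4,fy=4,interpolation=cv2.INTER_CUBIC) for n in C]
cv2.imwrite("pics/m17.png",np.hstack([im[0][480:920,370:770],im[1][560:1000,1350:1750]]))
E
```

```text
20.7 [ 1.269  0.405 -1.019  1.668  0.361  1.267  0.319] [ 0.9 -0.3 -4.9] {'pos': array([ 0.4869, -0.2801,  0.3486]), 'ang': np.float64(1.7125), 'tilt_deg': 0.32}
0.055048035638257324 [ 0.044 -0.156  0.031]
```

View pics/m17.png

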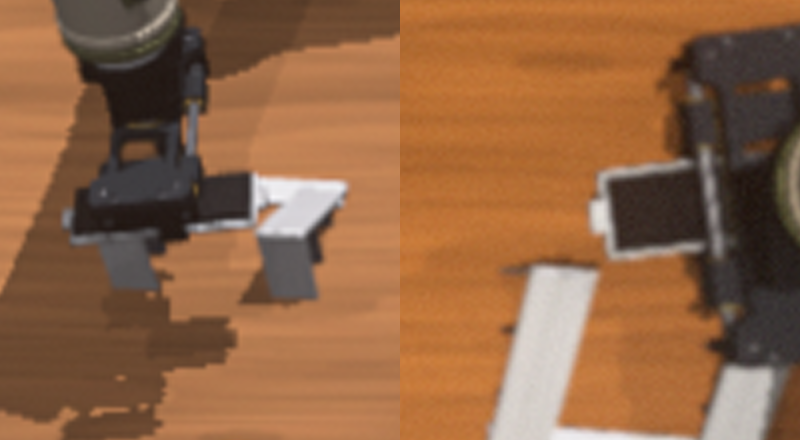

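The pad is firmly held, level, lining up (scene crop 160,210; -4.9 N). I carry it to the carton.

Emit:
{"method": "carry_out", "body": {
  "rows": [
    {"jaw": 0.05, "delta_pos": [0.015, 0.003, 0], "yaw": 0},
    {"jaw": 0.05, "delta_pos": [0.03, 0.007, 0], "yaw": 0},
    {"jaw": 0.05, "delta_pos": [0.037, 0.0085, 0], "yaw": 0},
    {"jaw": 0.05, "delta_pos": [0.037, 0.0085, 0], "yaw": 0},
    {"jaw": 0.05, "delta_pos": [0.037, 0.0085, 0], "yaw": 0},
    {"jaw": 0.05, "delta_pos": [0.037, 0.0085, 0], "yaw": 0},
    {"jaw": 0.05, "delta_pos": [0.037, 0.0085, 0], "yaw": 0},
    {"jaw": 0.05, "delta_pos": [0.037, 0.0085, 0], "yaw": 0},
    {"jaw": 0.05, "delta_pos": [0.037, 0.0085, 0], "yaw": 0}
  ]
}}

```text
time: 21.7
ee_pos: [0.5111, 0.0325, 0.3438]
eef_rot: [0.655, 0.755, -0.001, -0.001]
ft_force: [1.0, -0.8, -5.3]
width: 0.0552
```

```bash
python3 st.py
```

```text
21.7 [ 0.85   0.324 -1.154  1.791  0.313  1.233 -0.249] [ 1.  -0.8 -5.3] {'pos': array([0.5111, 0.0325, 0.3438]), 'ang': np.float64(1.7127), 'tilt_deg': 0.1}
```

Emit:
{"method": "carry_out", "body": {
  "rows": [
    {"jaw": 0.05, "delta_pos": [0.037, 0.0085, 0], "yaw": 0},
    {"jaw": 0.05, "delta_pos": [0.037, 0.0085, 0], "yaw": 0},
    {"jaw": 0.05, "delta_pos": [0.037, 0.0085, 0], "yaw": 0},
    {"jaw": 0.05, "delta_pos": [0.037, 0.0085, 0], "yaw": 0},
    {"jaw": 0.05, "delta_pos": [0.037, 0.0085, 0], "yaw": 0},
    {"jaw": 0.05, "delta_pos": [0.037, 0.0085, 0], "yaw": 0},
    {"jaw": 0.05, "delta_pos": [0.034, 0.0085, 0], "yaw": 0},
    {"jaw": 0.05, "delta_pos": [0.022, 0.005, 0], "yaw": -2.7},
    {"jaw": 0.05, "delta_pos": [0, 0, 0], "yaw": -2.8},
    {"jaw": 0.05, "delta_pos": [0, 0, 0], "yaw": 0}
  ]
}}

```text
time: 22.7
ee_pos: [0.5355, 0.3159, 0.3434]
eef_rot: [0.617, 0.787, -0.001, -0.001]
ft_force: [-0.0, 0.0, -5.0]
width: 0.0553
```

```bash
python3 st.py; python3 - <<'E'
from bench import r,cams
from h import *
C={n:cams.camera(n) for n in("scene","top")}
s=r.read_state()
CL=[box(0,.150,-.11,.11,0,.045)];cs=[];ms=[]
for n in C:
    for b in cams.outline_of(n,"carton"):
        w=(.616,.554) if n=="scene" else (.366,.453)
        print(n,np.round(b["rect"],3),b["confidence"])
print(plan(s,[.536,.3273,.27],1.808))
a=s["ee_pos"];g=plan(s)["ang"]; tx=np.array([np.cos(g),np.sin(g)])
PP=[*(a[:2]-.008*tx),g]; o=[]
for n,x,y in(("scene",1000,580),("top",480,480)):
    im=cv2.resize(C[n]["img"],None,fx=4,fy=4,interpolation=cv2.INTER_CUBIC); draw(im,C[n],CL,[.4649,.3016,.237],0,S=4); draw(im,C[n],PARTS["padup"],PP,a[2]-.1829+.0075,(0,0,255),S=4); o.append(im[y:y+440,x:x+400])
cv2.imwrite("pics/m18.png",np.hstack(o))
E
```

```text
22.7 [ 0.158  0.594 -1.072  1.508  0.525  1.356 -0.715] [-0.  0. -5.] {'pos': array([0.5355, 0.3159, 0.3434]), 'ang': np.float64(1.8115), 'tilt_deg': 0.15}
scene [0.574 0.354 0.105 0.113] 0.9
scene [0.713 0.393 0.119 0.141] 0.6
top [0.371 0.454 0.148 0.18 ] 0.9
top [0.199 0.671 0.191 0.158] 0.9
top [0.376 0.77  0.175 0.132] 0.86
{'pos': array([0.5364, 0.3144, 0.3439]), 'ang': np.float64(1.8067), 'tilt_deg': 0.1, 'delta': array([0.0127, 0.0027, 0.0739]), 'yaw_deg': -0.07}
```

View pics/m18.png

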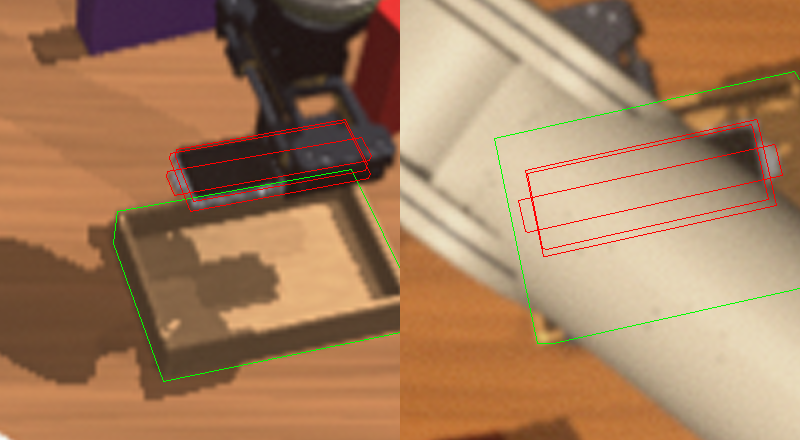

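The pad outline matches the prediction in both views. I shift 13 mm and lower partway.

Emit:
{"method": "carry_out", "body": {
  "rows": [
    {"jaw": 0.05, "delta_pos": [0.006, 0.0013, 0.005], "yaw": 0},
    {"jaw": 0.05, "delta_pos": [0.0067, 0.0014, 0.015], "yaw": 0},
    {"jaw": 0.05, "delta_pos": [0, 0, 0.02], "yaw": 0},
    {"jaw": 0.05, "delta_pos": [0, 0, 0.02], "yaw": 0},
    {"jaw": 0.05, "delta_pos": [0, 0, 0.02], "yaw": 0},
    {"jaw": 0.05, "delta_pos": [0, 0, 0.01], "yaw": 0},
    {"jaw": 0.05, "delta_pos": [0, 0, 0], "yaw": 0},
    {"jaw": 0.05, "delta_pos": [0, 0, 0], "yaw": 0}
  ]
}}

```text
time: 23.7
ee_pos: [0.5364, 0.3279, 0.2553]
eef_rot: [0.618, 0.786, 0.0, -0.0]
ft_force: [0.6, 0.2, -5.3]
width: 0.0551
```

```bash
cat > ck.py <<'E'
import sys
from bench import r,cams
from h import *
C={n:cams.camera(n) for n in("scene","top")}
s=r.read_state(); print(plan(s,[.536,.3273,.1892],1.808),s["width"])
CL=[box(0,.150,-.11,.11,0,.045)]
a=s["ee_pos"];g=plan(s)["ang"]; tx=np.array([np.cos(g),np.sin(g)])
PP=[*(a[:2]-.008*tx),g]; o=[]
for n,x,y in(("scene",1000,620),("top",480,480)):
    im=cv2.resize(C[n]["img"],None,fx=4,fy=4,interpolation=cv2.INTER_CUBIC); draw(im,C[n],CL,[.4649,.3016,.237],0,S=4); draw(im,C[n],PARTS["padup"],PP,a[2]-.1829+.0075,(0,0,255),S=4); o.append(im[y:y+440,x:x+(500 if n=="scene" else 300)])
cv2.imwrite(sys.argv[1],np.hstack(o))
E
python3 st.py; python3 ck.py pics/m19.png
```

```text
23.7 [ 0.1    0.687 -1.008  1.575  0.607  1.221 -0.782] [ 0.6  0.2 -5.3] {'pos': array([0.5364, 0.3279, 0.2553]), 'ang': np.float64(1.8081), 'tilt_deg': 0.03}
{'pos': array([0.5366, 0.328 , 0.256 ]), 'ang': np.float64(1.808), 'tilt_deg': 0.09, 'delta': array([-0.0006, -0.0009,  0.0668]), 'yaw_deg': -0.0} 0.055440716387048866
```

View pics/m19.png

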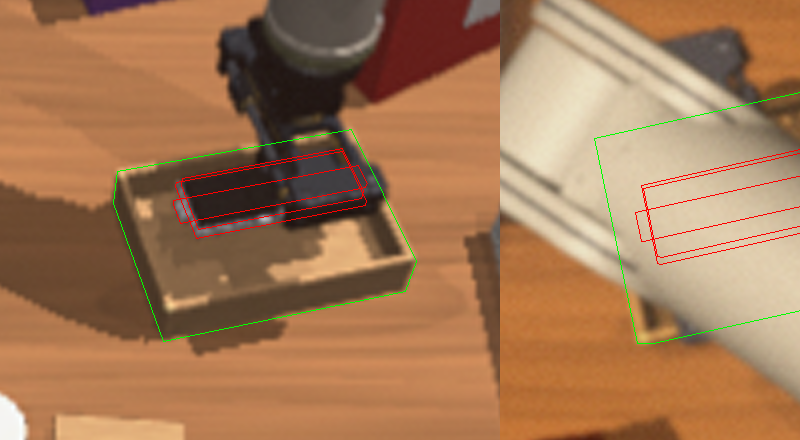

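Emit:
{"method": "carry_out", "body": {
  "rows": [
    {"jaw": 0.05, "delta_pos": [0, -0.0005, 0.01], "yaw": 0},
    {"jaw": 0.05, "delta_pos": [0, 0, 0.015], "yaw": 0},
    {"jaw": 0.05, "delta_pos": [0, 0, 0.015], "yaw": 0},
    {"jaw": 0.05, "delta_pos": [0, 0, 0.01], "yaw": 0},
    {"jaw": 0.05, "delta_pos": [0, 0, 0.007], "yaw": 0},
    {"jaw": 0.05, "delta_pos": [0, 0, 0.005], "yaw": 0},
    {"jaw": 0.05, "delta_pos": [0, 0, 0.002], "yaw": 0},
    {"jaw": 0.05, "delta_pos": [0, 0, 0], "yaw": 0},
    {"jaw": 0.05, "delta_pos": [0, 0, 0], "yaw": 0}
  ]
}}

```text
time: 24.7
ee_pos: [0.5361, 0.3276, 0.1914]
eef_rot: [0.618, 0.786, 0.0, 0.0]
ft_force: [-0.6, 1.0, -4.6]
width: 0.0554
```

```bash
python3 st.py
```

```text
24.7 [ 0.07   0.756 -0.956  1.618  0.67   1.127 -0.821] [-0.6  1.  -4.6] {'pos': array([0.5361, 0.3276, 0.1914]), 'ang': np.float64(1.808), 'tilt_deg': 0.04}
```

Emit:
{"method": "carry_out", "body": {
  "rows": [
    {"jaw": 0.05, "delta_pos": [0, 0, 0.001], "yaw": 0},
    {"jaw": 0.05, "delta_pos": [0, 0, 0.001], "yaw": 0},
    {"jaw": 0.05, "delta_pos": [0, 0, 0.0005], "yaw": 0},
    {"jaw": 0.05, "delta_pos": [0, 0, 0], "yaw": 0},
    {"jaw": 0.05, "delta_pos": [0, 0, 0], "yaw": 0}
  ]
}}

```text
time: 25.2
ee_pos: [0.5361, 0.3275, 0.189]
eef_rot: [0.619, 0.786, 0.0, 0.0]
ft_force: [-1.4, -2.2, 3.2]
width: 0.0553
```

```bash
python3 st.py; python3 ck.py pics/m20.png
```

```text
25.2 [ 0.069  0.759 -0.954  1.619  0.673  1.123 -0.822] [-1.4 -2.2  3.2] {'pos': array([0.5361, 0.3275, 0.189 ]), 'ang': np.float64(1.8079), 'tilt_deg': 0.03}
{'pos': array([0.5361, 0.3275, 0.189 ]), 'ang': np.float64(1.8079), 'tilt_deg': 0.03, 'delta': array([-0.0002, -0.0001, -0.0002]), 'yaw_deg': -0.01} 0.054973539530679474
```

View pics/m20.png

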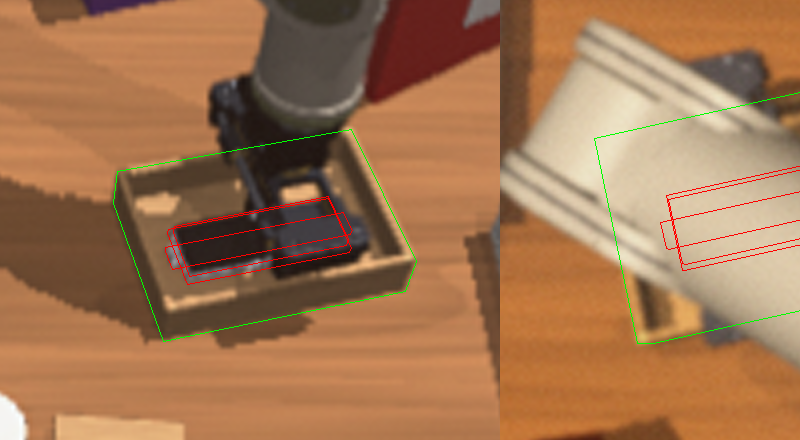

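The pad rests on the carton floor (Fz went from -4.6 to +3.2 N at the expected height). I let go and withdraw straight up.

Emit:
{"method": "carry_out", "body": {
  "rows": [
    {"jaw": 0.058, "delta_pos": [0, 0, 0], "yaw": 0},
    {"jaw": 0.065, "delta_pos": [0, 0, 0], "yaw": 0},
    {"jaw": 0.073, "delta_pos": [0, 0, 0], "yaw": 0},
    {"jaw": 0.073, "delta_pos": [0, 0, 0], "yaw": 0},
    {"jaw": 0.073, "delta_pos": [0, 0, -0.005], "yaw": 0},
    {"jaw": 0.073, "delta_pos": [0, 0, -0.015], "yaw": 0},
    {"jaw": 0.073, "delta_pos": [0, 0, -0.03], "yaw": 0},
    {"jaw": 0.073, "delta_pos": [0, 0, -0.04], "yaw": 0},
    {"jaw": 0.073, "delta_pos": [0, 0, -0.04], "yaw": 0},
    {"jaw": 0.073, "delta_pos": [0, 0, -0.04], "yaw": 0}
  ]
}}

```text
time: 26.3
ee_pos: [0.5353, 0.3275, 0.361]
eef_rot: [0.618, 0.786, 0.0, -0.0]
ft_force: [1.3, -0.1, -0.2]
width: 0.073
```

Emit:
{"method": "carry_out", "body": {
  "rows": [
    {"jaw": 0.073, "delta_pos": [-0.03, 0, 0], "yaw": 0},
    {"jaw": 0.073, "delta_pos": [-0.04, -0.01, 0], "yaw": 0},
    {"jaw": 0.073, "delta_pos": [-0.04, -0.01, 0], "yaw": 0},
    {"jaw": 0.073, "delta_pos": [-0.04, -0.01, 0], "yaw": 0},
    {"jaw": 0.073, "delta_pos": [-0.04, -0.01, 0], "yaw": 0},
    {"jaw": 0.073, "delta_pos": [-0.04, -0.01, 0], "yaw": 0},
    {"jaw": 0.073, "delta_pos": [-0.03, -0.01, 0], "yaw": 0},
    {"jaw": 0.073, "delta_pos": [0, 0, 0], "yaw": 0}
  ]
}}

```text
time: 27.1
ee_pos: [0.5388, 0.0558, 0.3587]
eef_rot: [0.621, 0.784, -0.001, 0.001]
ft_force: [0.8, -0.6, -0.2]
width: 0.0727
```

```bash
python3 st.py; python3 - <<'E'
from bench import r,cams
from h import *
C={n:cams.camera(n) for n in("scene","top")}
for n in C: cv2.imwrite(f"pics/f_{n}.png",cv2.resize(C[n]["img"],None,fx=1.5,fy=1.5,interpolation=cv2.INTER_CUBIC))
cs=[];ms=[]
for n in C:
    o=cams.outline_of(n,"pad")
    print(n,[(np.round(b["rect"],3),round(b["confidence"],2)) for b in o])
    if o: print(fit([C[n]],[o[0]["pixels"].astype(np.float32)],PARTS["padup"],np.array([.538,.32,1.81]),.0135))
E
```

```text
27.1 [ 0.765  0.401 -1.159  1.7    0.383  1.295 -0.242] [ 0.8 -0.6 -0.2] {'pos': array([0.5388, 0.0558, 0.3587]), 'ang': np.float64(1.8012), 'tilt_deg': 0.16}
scene [(array([0.616, 0.557, 0.1  , 0.056]), 0.69)]
(array([0.5354395 , 0.32161824, 1.80251109]), np.float64(0.0715639591217041))
top []
```

View pics/f_scene.png

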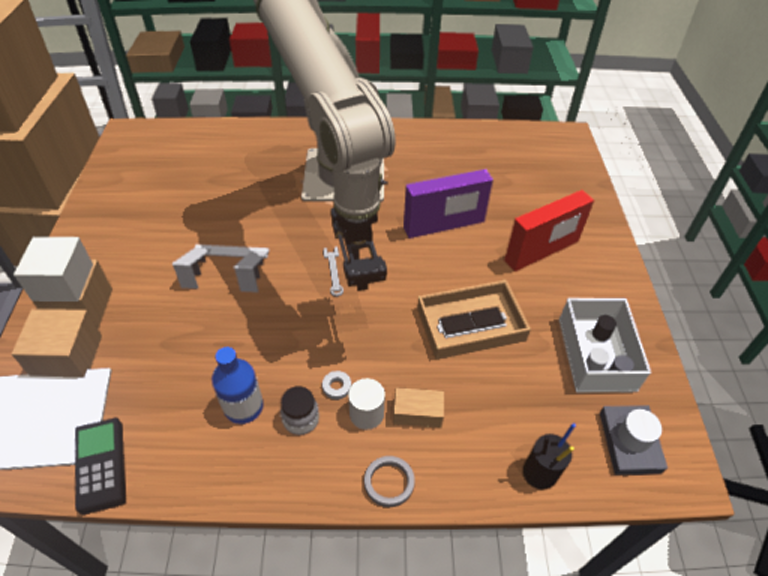

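View pics/f_top.png

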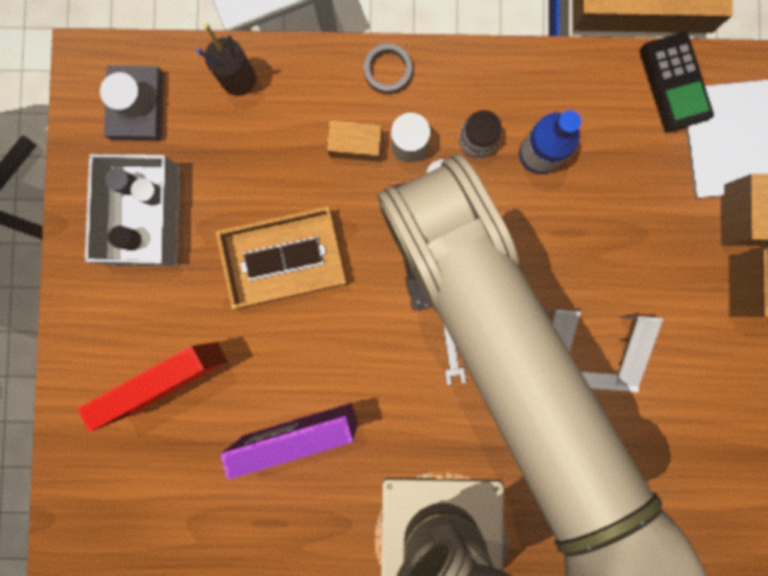

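The pad lies flat and lengthways in the carton, lining up (scene 472,320; top 284,258). The other things are where they were at the start, and the gripper is clear of everything. I hand in the job.

```bash
python3 - <<'E'
from bench import job
print(job.close_job())
E
```

```text
the job is handed in; nothing more can be done
None
```

The job is done and handed in; the pad lies flat and lengthways in the toppled carton with its lining up. It took about 27 s of the 70 s allowed.

- **Flip:** I dropped the pad about 12 mm beyond the ramp's high edge from 20 mm up. The ramp turned it, and it came to rest on the counter beyond the upright faces with its dark lining up.
- **Carton:** I pushed the cardboard carton high on its open side, and it fell onto its closed back with the open face up. The purple and red look-alikes were not touched.
- **Placing:** I gripped the pad through the ramp gap and lowered it until the wrist force showed it resting on the carton floor. Then I let go and withdrew straight up.

**Last checks:**
- Both pictures show the pad lining up inside the carton, about centred. The scene-camera fit puts its centre within about 3 mm of the carton's centre.
- The other objects appear where they were at the start. The arm partly hides the wrench and bearing in the top view, but both show unmoved in the scene view.
- The gripper was clear of everything.
- The network did not find the pad in the last top picture, so I checked that view by eye.
- Before the pad was placed, the two cameras differed by up to about 6 mm in x. I worked from combined fits and corrected the ramp position by eye against the picture.

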